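Fetch the sauce cup from the covered tub and put everything back

TASK

The lidded sauce cup for this order is in the covered tub, with the two shakers standing on its cover. Set both shakers aside, upright on the free worktop, lift the cover off and lay it down beside the tub, and put the lidded cup upright in the empty dish on the chopping board. Then fit the cover back on the tub, fully seated, and stand each shaker upright again on the cover where it stood at the start; leave the open cup in the tub and both dishes where they are, and never let a shaker or a cup tip over.

Things in the scene. Friction and masses are not known exactly. Their poses are not given: they have to be found in the camera images.
- storage_tub: Milky plastic tub, fixed, 335 (its x) x 200 (its y) x 100 mm high, rim top at z 100 mm; origin at centre of underside. On the robot's left or right half, x within 0.15 rad of straight ahead. Inside clear 300 x 164 mm, floor 6 mm up. Besides these entries the worktop is bare for x 0.39 to 0.69, y -0.44 to 0.44.
- tub_cover: Loose clear cover lying on the tub, 0.3 kg: sheet 330 (its x) x 196 (y) x 4 mm; origin at centre of the sheet's underside (z 100 mm when seated, x along the tub's x). Strips 9 mm deep below it drop inside the rim with 8 mm play; laid down, it stands on them. White bridge handle at the centre, bar 90 mm along y, 20 mm wide, 20 to 34 mm above the origin: grip across x, TCP 26 mm above the origin.
- tall_shaker: The taller round spice shaker, dark contents: 54 mm across (cap; body 52), 101 mm high, 0.16 kg; cap is the top 27 mm; grip the body about 60 mm up. Origin at centre of underside, z up. At the start it stands on the cover's top (4 mm above the cover's origin) near one end, 98 to 115 mm from the middle along x.
- short_shaker: The shorter round spice shaker, white contents: 54 mm across (cap; body 52), 86 mm high, 0.16 kg; cap is the top 23 mm; grip the body about 46 mm up. Origin at centre of underside, z up. At the start it stands on the cover near the other end.
- lidded_cup: The cup to fetch: tapered portion cup of tan sauce with a flat lid, 63 mm rim at 32 mm up (lid 66 mm, 36 mm high in all), base 44 mm, 0.035 kg; origin at centre of underside. On the tub's floor, 50 mm from the tub's centre along the tub's x, seen through the clear cover. Grip across the rim, TCP 34 mm above the origin.
- open_cup: A like portion cup without lid, dark red sauce, 63 mm rim, 32 mm high; on the tub's floor 50 mm from the tub's centre on the other side and loose; it stays there. Origin at centre of underside.
- chopping_board: White chopping board, fixed, 200 (its x) x 300 (its y) x 11 mm, on the other half from the tub, its 300 mm side pointing roughly away from the robot; carries the two dishes. Origin at centre of underside. Free worktop: the strip between board and tub, about 0.29 m wide (room to lay the cover), and the outer strip beside the tub, |y| 0.375 to 0.435 (room to stand the shakers).
- empty_dish: The empty white oblong dish, target for the lidded cup: 164 (its x) x 82 (y) x 34 mm high, loose on the board, x roughly across the board, 0.09 kg; origin at centre of underside. Inner floor 5 to 9 mm up, about 120 x 60 mm, walls leaning out to 150 x 76 mm at the top; fingers round the cup have room only along the dish's x.
- greens_dish: A like white oblong dish, 164 (its x) x 92 x 52 mm, heaped with leafy greens, loose on the board about 150 mm from the empty dish. It stays. Origin at centre of underside.
There are look-alikes about, which are no part of the job. Leave any yellow look-alike of the tall_shaker alone.

How it is judged:
By the outcome, as a careful person would: the job done as asked, in the order asked, and still so for the second after the job is handed in, with the robot touching nothing.
It also fails if it takes over 136 s, if anything falls off the work surface, if the arm or the gripper's body presses on something with over 40 N, if the wrist force passes 120 N, or if a joint passes its speed limit or range.

ROBOT

A 6-joint arm with a two-finger parallel gripper is mounted at the origin on a cart in front of the work surface, level with it; the furniture and walls round the work are solid. World frame = base frame: x ahead of the robot, y to its left, z up, the work surface at z = 0. Lengths are in m, angles in degrees, forces in N, time in s.
With the tool pointing down it reaches from about 0.275 to 0.725 m from the base axis. Payload 5.6 kg.
Tool frame: the origin (TCP) lies between the finger pads, 19 mm behind the fingertips; this is the grasp point; z points along the fingers, y is the line along which they close (so a half turn about z gives the same grasp; the last joint's range is limited). The gripper opens to 85 mm and grips with 20 to 120 N. Pads are 22 mm wide; open, the fingers measure 114 mm over their backs; the gripper's body (76 mm by 85 mm) begins 54 mm behind the grasp point. The pads swing forward as they close: fully open they stand 13 mm farther back than shut.
Start: joints at [16.306, 14.616, 6.199, 0, -81.583, -16.306], TCP at [0.55, 0, 0.25] pointing down, gripper open.
Joint ranges: [-168.99, 168.99], [-69.2, 112.95], [-62.41, 85.93], [-164.36, 98.24], [-168.68, -3.75], [-174.98, 174.98]. Speed limits (degrees/s): [147.25, 147.25, 180, 180, 180, 180].

INTERFACE

Orientations are given as a 3x3 rotation matrix whose columns are the frame's x, y, z axes.
In Python, from bench import arm, eyes gives the robot as it stands.
- The arm moves only by the shell command python3 -m creep 'ROWS'. ROWS is JSON, a list of rows, each an object of numbers: "wx", "wy", "wz": the turn, a rotation vector about the tool's x, y, z as a fraction of full scale; "tx", "ty", "tz": the shift along the tool's x, y, z as a fraction of full scale; "hand": the opening, from 0 (shut) to 1 (fully open). A call has 1 to 8 rows; each row shifts and turns the commanded pose from where the row before left it, along the tool's axes as they then stand; what a row does not reach is not made up. Full scale, the value 1, is 40 mm for a shift and 5 degrees for a turn. A row lasts 1/10 s, in which the tool goes at most 50 mm and 8.59 degrees, less where a joint would pass 70% of its speed; a pose out of reach is approached as far as the arm can. A call with a number of a shift or a turn outside -1 to 1 is refused whole. A call with a gripper value outside its range is refused whole. The fingers move at their own pace and stop on an object; the grip force is fixed at half the most. Time passes only in rows, so rows that do not move let the fingers close. It gives the time, the measured TCP pose, the force, the opening and the grip force at its end, in the units of the state.
- arm.get_state(): the state, without advancing time (a new reading comes with each control period).
- eyes.grab_frame(name): name is "scene" or "side" or "wrist"; returns a dict with "image" (420x560x3 uint8, red, green, blue), "z_map" (420x560 float32, m along the optical axis (not along the pixel's ray), 0 where there is no reading), "mtx" (3x3 intrinsics, pixels), "world_to_cam" (4x4, takes a point from world to camera coordinates). Camera axes: x right, y up, looking along -z (the intrinsics and any distortion apply to the point x, -y, -z); pixel columns grow to the right and rows downward; lengths in m; the calibration is good to about 2 mm. A picture is of the moment at which its call begins.
- arm.finish_job(): hands the job in; it is judged then, once.
Trained networks look in a picture, given as the dict that the camera call returned (one of the last four; its "shot" number tells which), for a name from the list of things; names that differ only in an ending like _2 or _b are one class to them, and where a whole thing is asked for, a point or a joint stands for the part that bears it (a point fixed in the world has none). Each returns a list of dicts, best first, with "confidence" (0 to 1); they miss things now and then, are a little off and sometimes report something else, mostly with a low value. They report only what shows in the picture. A call takes as long as a camera call. They do not tell look-alikes from the thing itself.
- eyes.boxes_of(label, picture): "centre" ([x, y, z] in m, in world coordinates, good to about 4 mm: the middle of the surface that is visible of it).
- eyes.masks_of(label, picture): "mask" (420x560 bool, what is visible of it).
- eyes.tip_of(label, picture): "centre" ([x, y, z] in m, in world coordinates, good to about 4 mm: a listed point, or the origin of a listed thing).
The state is a dict: "clock": time; "qpos": joint angles; "joint_vel": joint speeds; "effort": joint torques, N m; "tcp_pos": TCP position; "tcp_rot": TCP orientation; "ft_force": force on the tool from outside, world axes, zero at the start; "wrist_torque": the same for the moment, N m; "finger_gap": finger opening in m; "grasp_force": force on a finger pad.
Only numpy, scipy, OpenCV 4.12 (cv2) and the standard library are available. Lean on these libraries where they do the work, as an engineer would, in place of code of your own. Each camera call takes 0.05 s, during which the arm holds its last target. There are 200 camera calls.

## Working session

There is one attempt and no reset: what is moved stays moved. The work goes in short steps, Python scripts to look and compute and a shell command to move; the robot and the scene stay as the last step left them, time stands still between calls to the robot, and variables do not carry over. Pictures are saved under pics/ and viewed, at most 14 in all, crops included, and the job is handed in when it is done.

```bash
ls; mkdir -p pics; cat > h.py <<'E'
import numpy as np, cv2
from bench import arm, eyes
def save(f,n): cv2.imwrite('pics/'+n,f['image'][:,:,::-1])
def back(f,mask):
    v,u=np.nonzero(mask&(f['z_map']>0)); z=f['z_map'][v,u]; K=f['mtx']
    c=np.stack([(u-K[0,2])*z/K[0,0],-(v-K[1,2])*z/K[1,1],-z,np.ones_like(z)])
    return (np.linalg.inv(f['world_to_cam'])@c)[:3].T
E
python3 - <<'E'
from h import *
a=eyes.grab_frame('scene');b=eyes.grab_frame('side')
cv2.imwrite('pics/a.png',np.hstack([cv2.resize(x['image'][:,:,::-1],(800,600)) for x in(a,)]))
save(b,'b.png')
for n in ['storage_tub','tub_cover','tall_shaker','short_shaker','lidded_cup','open_cup','chopping_board','empty_dish','greens_dish']:
  for nm,f in(('scene',a),('side',b)):
    print(n,nm,[(np.round(d['centre'],3).tolist(),round(d['confidence'],2)) for d in eyes.tip_of(n,f)][:4])
print(arm.get_state()['clock'], np.round(arm.get_state()['tcp_rot'],3).tolist())
for f in(a,b): print(np.round(np.linalg.inv(f['world_to_cam']),2).tolist())
E
```

```text
pics
storage_tub scene []
storage_tub side []
tub_cover scene [([0.524, -0.238, 0.103], 0.94)]
tub_cover side [([0.522, -0.24, 0.098], 0.62)]
tall_shaker scene [([0.422, -0.242, 0.106], 0.91), ([0.279, -0.242, 0.001], 0.71), ([0.523, -0.237, 0.101], 0.29)]
tall_shaker side [([0.28, -0.237, -0.001], 0.88), ([0.421, -0.244, 0.102], 0.74)]
short_shaker scene [([0.627, -0.268, 0.107], 0.63)]
short_shaker side [([0.629, -0.268, 0.102], 0.67)]
lidded_cup scene []
lidded_cup side []
open_cup scene []
open_cup side []
chopping_board scene [([0.501, 0.238, -0.002], 0.7)]
chopping_board side [([0.502, 0.241, 0.002], 0.94)]
empty_dish scene [([0.575, 0.248, 0.01], 0.64)]
empty_dish side [([0.578, 0.245, 0.013], 0.94)]
greens_dish scene [([0.429, 0.256, 0.012], 0.82)]
greens_dish side [([0.422, 0.251, 0.014], 0.58)]
1.0 [[-0.0, -1.0, -0.0], [-1.0, 0.0, 0.0], [-0.0, 0.0, -1.0]]
[[0.72, 0.53, -0.45, 0.01], [-0.69, 0.53, -0.48, -0.48], [-0.01, 0.66, 0.75, 0.82], [0.0, 0.0, 0.0, 1.0]]
[[0.85, 0.35, -0.39, 0.11], [-0.52, 0.56, -0.64, -0.53], [-0.0, 0.75, 0.66, 0.65], [0.0, 0.0, 0.0, 1.0]]
```

View pics/a.png

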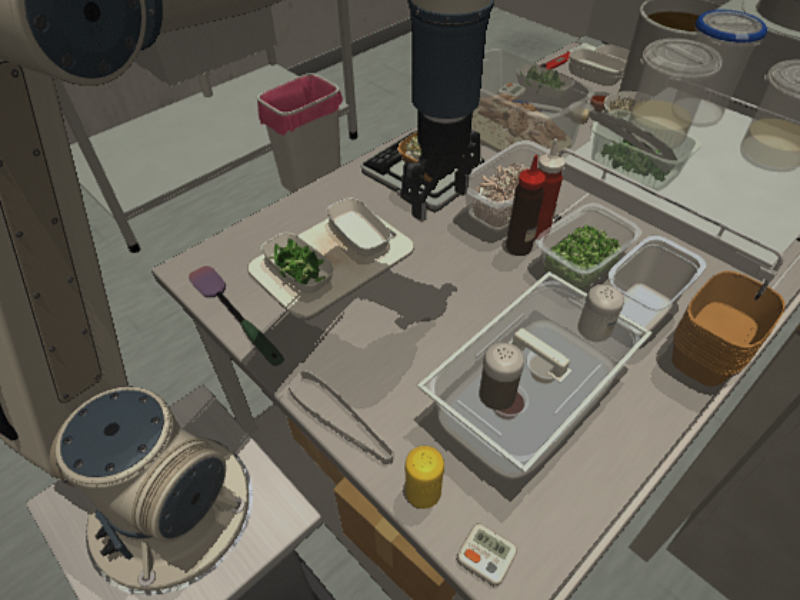

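View pics/b.png

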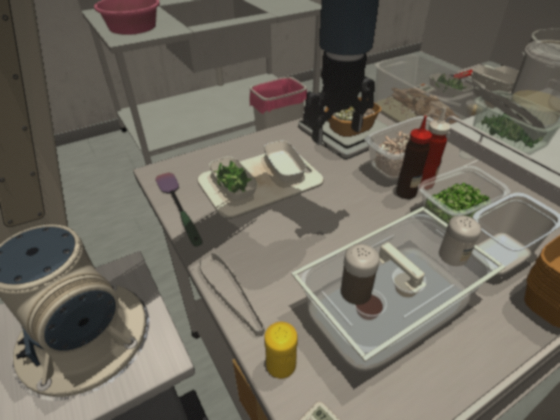

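The scene shows the tub on the right. The tall dark shaker is at the near end at (500,375) and the short white one at the far end at (602,312). The tan cup is under the handle at (548,365), with the dark red cup nearer at (510,402). The yellow look-alike is at (423,475), and the empty dish is at (358,228) on the board. Next I'll look from the wrist.

```bash
python3 -m creep '[{"tx":1,"ty":0.3,"tz":-0.4},{"tx":1,"ty":0.3,"tz":-0.4},{"tx":1,"ty":0.3,"tz":-0.4},{"tx":1,"ty":0.3,"tz":-0.4},{"tx":1,"ty":0.3,"tz":-0.4},{"tx":1,"ty":0.3,"tz":-0.4},{},{}]'
python3 - <<'E'
from h import *
a=eyes.grab_frame('wrist')
save(a,'w1.png')
for n in ['storage_tub','tub_cover','tall_shaker','short_shaker','lidded_cup','open_cup']:
    print(n,[(np.round(d['centre'],3).tolist(),round(d['confidence'],2)) for d in eyes.tip_of(n,a)][:4])
E
```

```text
storage_tub []
tub_cover []
tall_shaker []
short_shaker []
lidded_cup []
open_cup []invalid input
```

View pics/w1.png

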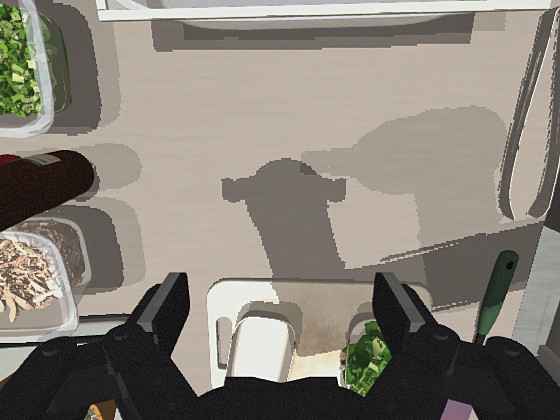

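The arm hasn't moved. The wrist view looks over the worktop strip: tub edge at the top (row 15), empty dish at (262,345). The call was refused, so I'll retry with every key filled in.

```bash
python3 -m creep '[{"tx":1,"ty":0.3,"tz":-0.4,"hand":1},{"tx":1,"ty":0.3,"tz":-0.4,"hand":1}]'; python3 -m creep '[{"tx":1,"ty":0.3,"tz":-0.4,"wx":0,"wy":0,"wz":0,"hand":1}]'
```

```text
clock: 1.45
tcp_pos: [0.5378, -0.0376, 0.2633]
tcp_rot: [[0.004, -1.0, -0.005], [-1.0, -0.004, 0.001], [-0.001, 0.005, -1.0]]
ft_force: [1.1, -1.7, 0.4]
finger_gap: 0.0855
grasp_force: 0.0invalid input
```

```bash
python3 -m creep '[{"tx":1,"ty":0.3,"tz":-0.4},{"tx":1,"ty":0.3,"tz":-0.4}]'; python3 -m creep '[{"tx":1,"ty":0.3,"tz":-0.4,"hand":1},{"tx":1,"ty":0.3,"tz":-0.4,"hand":1},{"hand":1},{"hand":1}]'
```

```text
invalid input
invalid input
```

```bash
python3 -m creep '[{"tx":1,"ty":0.3,"tz":-0.4,"hand":1},{"tx":1,"ty":0.3,"tz":-0.4,"hand":1},{"tx":0,"ty":0,"tz":0,"hand":1}]'; echo; python3 -m creep '[{"wx":0.0,"wy":0.0,"wz":0.0,"tx":1.0,"ty":0.3,"tz":-0.4,"hand":1.0}]';  python3 -m creep --help
```

```text
clock: 1.55
tcp_pos: [0.5256, -0.0802, 0.2818]
tcp_rot: [[0.002, -1.0, -0.002], [-1.0, -0.002, -0.0], [0.0, 0.002, -1.0]]
ft_force: [0.5, -0.7, 0.9]
finger_gap: 0.0853
grasp_force: 0.0invalid input
invalid input: not JSON, or not a number
```

All seven keys are needed in every row.

```bash
python3 -m creep '[{"wx":0,"wy":0,"wz":0,"tx":1,"ty":0.3,"tz":-0.4,"hand":1},{"wx":0,"wy":0,"wz":0,"tx":1,"ty":0.3,"tz":-0.4,"hand":1},{"wx":0,"wy":0,"wz":0,"tx":1,"ty":0.3,"tz":-0.4,"hand":1},{"wx":0,"wy":0,"wz":0,"tx":1,"ty":0.3,"tz":-0.4,"hand":1},{"wx":0,"wy":0,"wz":0,"tx":0,"ty":0,"tz":0,"hand":1},{"wx":0,"wy":0,"wz":0,"tx":0,"ty":0,"tz":0,"hand":1}]'
python3 - <<'E'
from h import *
a=eyes.grab_frame('wrist')
save(a,'w2.png'); s=arm.get_state(); print(s['clock'])
print(np.round(np.linalg.inv(a['world_to_cam']),3).tolist())
for n in ['storage_tub','tub_cover','tall_shaker','short_shaker','lidded_cup','open_cup']:
    print(n,[(np.round(d['centre'],3).tolist(),round(d['confidence'],2)) for d in eyes.tip_of(n,a)][:4])
E
```

```text
clock: 2.15
tcp_pos: [0.4778, -0.2408, 0.3461]
tcp_rot: [[-0.002, -1.0, 0.001], [-1.0, 0.002, 0.0], [-0.0, -0.001, -1.0]]
ft_force: [-0.6, 0.6, -0.5]
finger_gap: 0.0855
grasp_force: 0.0
2.2
[[-1.0, -0.002, -0.001, 0.477], [0.002, -0.947, -0.322, -0.324], [-0.0, -0.322, 0.947, 0.471], [0.0, 0.0, 0.0, 1.0]]
storage_tub []
tub_cover [([0.523, -0.242, 0.1], 0.87)]
tall_shaker [([0.423, -0.242, 0.102], 0.88), ([0.274, -0.236, 0.002], 0.71)]
short_shaker [([0.63, -0.267, 0.103], 0.87)]
lidded_cup []
open_cup []
```

View pics/w2.png

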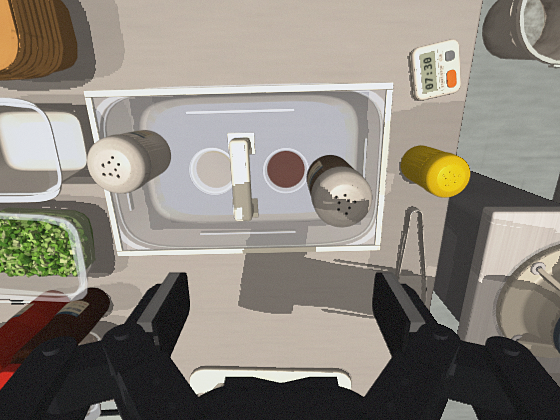

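The wrist view shows the tub rim corners at about (88,93), (392,85), (380,248) and (117,254). The handle bar runs from (240,140) to (245,215). The tan cup is at (212,170), the red cup at (287,170), the short shaker on the left and the tall one on the right.

```bash
cat >> h.py <<'E'
def ray(f,u,v,z):
    K=f['mtx'];T=np.linalg.inv(f['world_to_cam']);d=T[:3,:3]@np.array([(u-K[0,2])/K[0,0],-(v-K[1,2])/K[1,1],-1]);o=T[:3,3]
    return o+d*(z-o[2])/d[2]
E
python3 - <<'E'
from h import *
a=eyes.grab_frame('wrist')
C=[ray(a,*p,.104)[:2] for p in[(88,93),(392,85),(380,248),(117,254)]]
print(np.round(C,4),np.mean(C,0))
for i,j in((0,1),(3,2),(0,3),(1,2)):
    d=C[j]-C[i];print(np.linalg.norm(d),np.degrees(np.arctan2(d[1],d[0])))
# white handle pixels by height
P=back(a,np.ones((420,560),bool)); 
m=(P[:,2]>.118)&(P[:,2]<.14)&(abs(P[:,0]-.523)<.04)&(abs(P[:,1]+.24)<.08)
q=P[m]; print(len(q),np.median(q,0)); r=cv2.minAreaRect(q[:,:2].astype(np.float32)*1000); print(r)
# cap tops
for c,(lo,hi) in(((.422,-.243),(.19,.22)),((.629,-.267),(.17,.205))):
    m=(np.hypot(P[:,0]-c[0],P[:,1]-c[1])<.04)&(P[:,2]>lo)&(P[:,2]<hi); q=P[m]; t=q[q[:,2]>np.percentile(q[:,2],98)-.02]
    print(len(t),cv2.minEnclosingCircle(t[:,:2].astype(np.float32)),t[:,2].max())
# rim points
m=(P[:,2]>.095)&(P[:,2]<.11)&(P[:,1]<-.1)&(P[:,0]>.3)&(P[:,0]<.75)
q=P[m];print(len(q),cv2.minAreaRect(q[:,:2].astype(np.float32)*1000))
E
```

```text
[[ 0.6833 -0.3292]
 [ 0.3592 -0.3376]
 [ 0.3529 -0.1471]
 [ 0.6832 -0.1385]] [ 0.51964004 -0.23810285]
0.32420158952041794 -178.5197471737367
0.3304428115740284 -178.51677866851085
0.1906735691210462 90.03480514708251
0.19060115093562643 91.91055974647843
1577 [ 0.51991676 -0.2446638   0.13436937]
((520.5830078125, -240.71478271484375), (20.219125747680664, 89.4161605834961), 1.34295654296875)
2716 ((0.4224850535392761, -0.24046772718429565), 0.026352133601903915) 0.20766938932372303
2957 ((0.6255022883415222, -0.2685052454471588), 0.02668425813317299) 0.1925803083996322
40561 ((534.7158813476562, -243.3118133544922), (263.4589538574219, 465.984375), 78.38484954833984)
```

Tall shaker at (0.4225, -0.2405), short one at (0.6255, -0.2685), and handle at (0.5206, -0.2407) with a yaw of about 1.4°. I'll grip the tall shaker first.

```bash
python3 -m creep '[{"wx":0,"wy":0,"wz":0,"tx":0,"ty":0.69,"tz":0,"hand":1},{"wx":0,"wy":0,"wz":0,"tx":0,"ty":0.69,"tz":0,"hand":1},{"wx":0,"wy":0,"wz":0,"tx":0,"ty":0,"tz":0.9,"hand":1},{"wx":0,"wy":0,"wz":0,"tx":0,"ty":0,"tz":0.9,"hand":1},{"wx":0,"wy":0,"wz":0,"tx":0,"ty":0,"tz":0.9,"hand":1},{"wx":0,"wy":0,"wz":0,"tx":0,"ty":0,"tz":0.9,"hand":1},{"wx":0,"wy":0,"wz":0,"tx":0,"ty":0,"tz":0.6,"hand":1},{"wx":0,"wy":0,"wz":0,"tx":0,"ty":0,"tz":0.35,"hand":1}]'; echo
python3 -m creep '[{"wx":0,"wy":0,"wz":0,"tx":0,"ty":0,"tz":0,"hand":1},{"wx":0,"wy":0,"wz":0,"tx":0,"ty":0,"tz":0,"hand":0},{"wx":0,"wy":0,"wz":0,"tx":0,"ty":0,"tz":0,"hand":0},{"wx":0,"wy":0,"wz":0,"tx":0,"ty":0,"tz":0,"hand":0},{"wx":0,"wy":0,"wz":0,"tx":0,"ty":0,"tz":0,"hand":0},{"wx":0,"wy":0,"wz":0,"tx":0,"ty":0,"tz":0,"hand":0},{"wx":0,"wy":0,"wz":0,"tx":0,"ty":0,"tz":0,"hand":0},{"wx":0,"wy":0,"wz":0,"tx":0,"ty":0,"tz":0,"hand":0}]'
```

```text
clock: 3.35
tcp_pos: [0.4217, -0.2392, 0.1617]
tcp_rot: [[0.0, -1.0, -0.003], [-1.0, -0.0, 0.001], [-0.001, 0.003, -1.0]]
ft_force: [-0.5, 0.2, 1.4]
finger_gap: 0.0857
grasp_force: 0.0

clock: 4.15
tcp_pos: [0.4234, -0.2404, 0.1655]
tcp_rot: [[0.0, -1.0, 0.002], [-1.0, -0.0, -0.001], [0.001, -0.002, -1.0]]
ft_force: [-0.8, 1.1, 5.8]
finger_gap: 0.051
grasp_force: 61.6
```

```bash
python3 -m creep '[{"wx":0,"wy":0,"wz":0,"tx":0,"ty":0,"tz":-0.6,"hand":0},{"wx":0,"wy":0,"wz":0,"tx":0,"ty":0,"tz":-0.6,"hand":0},{"wx":0,"wy":0,"wz":0,"tx":0.5,"ty":-0.06,"tz":0,"hand":0},{"wx":0,"wy":0,"wz":0,"tx":0.8,"ty":-0.06,"tz":0,"hand":0},{"wx":0,"wy":0,"wz":0,"tx":0.8,"ty":-0.06,"tz":0,"hand":0},{"wx":0,"wy":0,"wz":0,"tx":0.8,"ty":-0.06,"tz":0,"hand":0},{"wx":0,"wy":0,"wz":0,"tx":0.8,"ty":-0.06,"tz":0,"hand":0},{"wx":0,"wy":0,"wz":0,"tx":0.42,"ty":0,"tz":0,"hand":0}]'; echo
python3 -m creep '[{"wx":0,"wy":0,"wz":0,"tx":0,"ty":0,"tz":0,"hand":0},{"wx":0,"wy":0,"wz":0,"tx":0,"ty":0,"tz":0.9,"hand":0},{"wx":0,"wy":0,"wz":0,"tx":0,"ty":0,"tz":0.9,"hand":0},{"wx":0,"wy":0,"wz":0,"tx":0,"ty":0,"tz":0.9,"hand":0},{"wx":0,"wy":0,"wz":0,"tx":0,"ty":0,"tz":0.6,"hand":0},{"wx":0,"wy":0,"wz":0,"tx":0,"ty":0,"tz":0.3,"hand":0},{"wx":0,"wy":0,"wz":0,"tx":0,"ty":0,"tz":0.18,"hand":0},{"wx":0,"wy":0,"wz":0,"tx":0,"ty":0,"tz":0,"hand":0}]'
```

```text
clock: 4.95
tcp_pos: [0.4346, -0.4067, 0.2112]
tcp_rot: [[-0.001, -1.0, -0.001], [-1.0, 0.001, 0.001], [-0.001, 0.001, -1.0]]
ft_force: [0.9, 0.1, -0.9]
finger_gap: 0.0511
grasp_force: 62.8

clock: 5.75
tcp_pos: [0.4354, -0.4052, 0.0623]
tcp_rot: [[0.001, -1.0, 0.001], [-1.0, -0.001, -0.002], [0.002, -0.001, -1.0]]
ft_force: [0.3, -1.0, -1.0]
finger_gap: 0.0508
grasp_force: 62.8
```

```bash
python3 -m creep '[{"wx":0,"wy":0,"wz":0,"tx":0,"ty":0,"tz":0.03,"hand":0},{"wx":0,"wy":0,"wz":0,"tx":0,"ty":0,"tz":0,"hand":0}]'; echo
python3 -m creep '[{"wx":0,"wy":0,"wz":0,"tx":0,"ty":0,"tz":0,"hand":0.75},{"wx":0,"wy":0,"wz":0,"tx":0,"ty":0,"tz":0,"hand":1},{"wx":0,"wy":0,"wz":0,"tx":0,"ty":0,"tz":0,"hand":1},{"wx":0,"wy":0,"wz":0,"tx":0,"ty":0,"tz":0,"hand":1},{"wx":0,"wy":0,"wz":0,"tx":0,"ty":0,"tz":0,"hand":1},{"wx":0,"wy":0,"wz":0,"tx":0,"ty":0,"tz":-0.5,"hand":1},{"wx":0,"wy":0,"wz":0,"tx":0,"ty":0,"tz":-1,"hand":1},{"wx":0,"wy":0,"wz":0,"tx":0,"ty":0,"tz":-1,"hand":1}]'; echo
python3 -m creep '[{"wx":0,"wy":0,"wz":0,"tx":0,"ty":0,"tz":-1,"hand":1},{"wx":0,"wy":0,"wz":0,"tx":0,"ty":0,"tz":-1,"hand":1},{"wx":0,"wy":0,"wz":0,"tx":0,"ty":0,"tz":0,"hand":1}]'
```

```text
clock: 5.95
tcp_pos: [0.4358, -0.4053, 0.0618]
tcp_rot: [[0.001, -1.0, 0.003], [-1.0, -0.001, -0.002], [0.002, -0.003, -1.0]]
ft_force: [-1.9, 2.8, 5.0]
finger_gap: 0.0511
grasp_force: 63.2

clock: 6.75
tcp_pos: [0.4342, -0.4045, 0.1601]
tcp_rot: [[-0.0, -1.0, -0.002], [-1.0, 0.0, 0.001], [-0.001, 0.002, -1.0]]
ft_force: [0.1, -0.3, 0.1]
finger_gap: 0.0853
grasp_force: 0.0

clock: 7.05
tcp_pos: [0.4366, -0.4068, 0.2465]
tcp_rot: [[0.0, -1.0, 0.009], [-1.0, -0.0, -0.008], [0.008, -0.009, -1.0]]
ft_force: [0.6, 0.1, -0.3]
finger_gap: 0.0856
grasp_force: 0.0
```

```bash
python3 -m creep '[{"wx":0,"wy":0,"wz":0,"tx":-0.57,"ty":-0.8,"tz":0,"hand":1},{"wx":0,"wy":0,"wz":0,"tx":-0.57,"ty":-0.8,"tz":0,"hand":1},{"wx":0,"wy":0,"wz":0,"tx":-0.57,"ty":-0.8,"tz":0,"hand":1},{"wx":0,"wy":0,"wz":0,"tx":-0.57,"ty":-0.8,"tz":0,"hand":1},{"wx":0,"wy":0,"wz":0,"tx":-0.57,"ty":-0.8,"tz":0,"hand":1},{"wx":0,"wy":0,"wz":0,"tx":-0.57,"ty":-0.8,"tz":0,"hand":1},{"wx":0,"wy":0,"wz":0,"tx":0,"ty":0,"tz":0,"hand":1},{"wx":0,"wy":0,"wz":0,"tx":0,"ty":0,"tz":0,"hand":1}]'
```

```text
clock: 7.85
tcp_pos: [0.6273, -0.2672, 0.2385]
tcp_rot: [[0.001, -1.0, -0.001], [-1.0, -0.001, 0.0], [-0.0, 0.001, -1.0]]
ft_force: [-0.2, -0.1, 1.2]
finger_gap: 0.0853
grasp_force: 0.0
```

Down 0.09 and grip.

```bash
python3 -m creep '[{"wx":0,"wy":0,"wz":0,"tx":0,"ty":0,"tz":0.8,"hand":1},{"wx":0,"wy":0,"wz":0,"tx":0,"ty":0,"tz":0.8,"hand":1},{"wx":0,"wy":0,"wz":0,"tx":0,"ty":0,"tz":0.4,"hand":1},{"wx":0,"wy":0,"wz":0,"tx":0,"ty":0,"tz":0.22,"hand":1},{"wx":0,"wy":0,"wz":0,"tx":0,"ty":0,"tz":0,"hand":1}]'; echo
python3 -m creep '[{"wx":0,"wy":0,"wz":0,"tx":0,"ty":0,"tz":0,"hand":0},{"wx":0,"wy":0,"wz":0,"tx":0,"ty":0,"tz":0,"hand":0},{"wx":0,"wy":0,"wz":0,"tx":0,"ty":0,"tz":0,"hand":0},{"wx":0,"wy":0,"wz":0,"tx":0,"ty":0,"tz":0,"hand":0},{"wx":0,"wy":0,"wz":0,"tx":0,"ty":0,"tz":0,"hand":0},{"wx":0,"wy":0,"wz":0,"tx":0,"ty":0,"tz":0,"hand":0},{"wx":0,"wy":0,"wz":0,"tx":0,"ty":0,"tz":0,"hand":0}]'
```

```text
clock: 8.35
tcp_pos: [0.6258, -0.2686, 0.15]
tcp_rot: [[-0.001, -1.0, -0.002], [-1.0, 0.001, 0.0], [-0.0, 0.002, -1.0]]
ft_force: [-0.4, -0.2, 0.5]
finger_gap: 0.0854
grasp_force: 0.0

clock: 9.05
tcp_pos: [0.6273, -0.2685, 0.1527]
tcp_rot: [[0.0, -1.0, 0.002], [-1.0, -0.0, -0.002], [0.002, -0.002, -1.0]]
ft_force: [-1.3, -0.5, 6.1]
finger_gap: 0.0509
grasp_force: 62.8
```

```bash
python3 -m creep '[{"wx":0,"wy":0,"wz":0,"tx":0,"ty":0,"tz":-0.6,"hand":0},{"wx":0,"wy":0,"wz":0,"tx":0,"ty":0,"tz":-0.6,"hand":0},{"wx":0,"wy":0,"wz":0,"tx":0.42,"ty":0.2,"tz":0,"hand":0},{"wx":0,"wy":0,"wz":0,"tx":0.8,"ty":0.4,"tz":0,"hand":0},{"wx":0,"wy":0,"wz":0,"tx":0.8,"ty":0.4,"tz":0,"hand":0},{"wx":0,"wy":0,"wz":0,"tx":0.8,"ty":0.4,"tz":0,"hand":0},{"wx":0,"wy":0,"wz":0,"tx":0.6,"ty":0.28,"tz":0,"hand":0},{"wx":0,"wy":0,"wz":0,"tx":0,"ty":0,"tz":0,"hand":0}]'; echo
python3 -m creep '[{"wx":0,"wy":0,"wz":0,"tx":0,"ty":0,"tz":0.6,"hand":0},{"wx":0,"wy":0,"wz":0,"tx":0,"ty":0,"tz":0.9,"hand":0},{"wx":0,"wy":0,"wz":0,"tx":0,"ty":0,"tz":0.9,"hand":0},{"wx":0,"wy":0,"wz":0,"tx":0,"ty":0,"tz":0.8,"hand":0},{"wx":0,"wy":0,"wz":0,"tx":0,"ty":0,"tz":0.4,"hand":0},{"wx":0,"wy":0,"wz":0,"tx":0,"ty":0,"tz":0.17,"hand":0},{"wx":0,"wy":0,"wz":0,"tx":0,"ty":0,"tz":0.04,"hand":0},{"wx":0,"wy":0,"wz":0,"tx":0,"ty":0,"tz":0,"hand":0}]'
```

```text
clock: 9.85
tcp_pos: [0.557, -0.408, 0.1974]
tcp_rot: [[-0.004, -1.0, -0.002], [-1.0, 0.004, 0.001], [-0.001, 0.002, -1.0]]
ft_force: [0.3, 0.1, -1.4]
finger_gap: 0.051
grasp_force: 62.9

clock: 10.65
tcp_pos: [0.5579, -0.4043, 0.0484]
tcp_rot: [[0.001, -1.0, -0.003], [-1.0, -0.001, 0.0], [-0.0, 0.003, -1.0]]
ft_force: [-7.3, 4.6, 12.4]
finger_gap: 0.051
grasp_force: 63.9
```

```bash
python3 -m creep '[{"wx":0,"wy":0,"wz":0,"tx":0,"ty":0,"tz":-0.04,"hand":0.7},{"wx":0,"wy":0,"wz":0,"tx":0,"ty":0,"tz":0,"hand":1},{"wx":0,"wy":0,"wz":0,"tx":0,"ty":0,"tz":0,"hand":1},{"wx":0,"wy":0,"wz":0,"tx":0,"ty":0,"tz":0,"hand":1},{"wx":0,"wy":0,"wz":0,"tx":0,"ty":0,"tz":0,"hand":1},{"wx":0,"wy":0,"wz":0,"tx":0,"ty":0,"tz":-0.8,"hand":1},{"wx":0,"wy":0,"wz":0,"tx":0,"ty":0,"tz":-1,"hand":1},{"wx":0,"wy":0,"wz":0,"tx":0,"ty":0,"tz":-1,"hand":1}]'; echo
python3 -m creep '[{"wx":0,"wy":0,"wz":0,"tx":0,"ty":0,"tz":-1,"hand":1},{"wx":0,"wy":0,"wz":0,"tx":-0.824,"ty":0.2,"tz":-0.1,"hand":1},{"wx":0,"wy":0,"wz":0,"tx":-0.824,"ty":0.2,"tz":-0.1,"hand":1},{"wx":0,"wy":0,"wz":0,"tx":-0.824,"ty":0.2,"tz":0,"hand":1},{"wx":0,"wy":0,"wz":0,"tx":-0.824,"ty":0.2,"tz":0,"hand":1},{"wx":0,"wy":0,"wz":0,"tx":-0.824,"ty":0.18,"tz":0,"hand":1},{"wx":0,"wy":0,"wz":-0.28,"tx":0,"ty":0,"tz":0,"hand":1},{"wx":0,"wy":0,"wz":0,"tx":0,"ty":0,"tz":0,"hand":1}]'
python3 - <<'E'
from h import *
a=eyes.grab_frame('wrist')
P=back(a,np.ones((420,560),bool)); 
m=(P[:,2]>.128)&(P[:,2]<.14)&(abs(P[:,0]-.523)<.04)&(abs(P[:,1]+.24)<.08)
q=P[m]; print(len(q),np.median(q,0),cv2.minAreaRect(q[:,:2].astype(np.float32)*1000))
b=eyes.grab_frame('scene');save(b,'s2.png')
for n in ['tall_shaker','short_shaker','tub_cover','lidded_cup']: print(n,[(np.round(d['centre'],3).tolist(),round(d['confidence'],2)) for d in eyes.tip_of(n,b)][:4])
E
```

```text
clock: 11.45
tcp_pos: [0.5593, -0.4047, 0.1608]
tcp_rot: [[0.0, -1.0, -0.001], [-1.0, -0.0, 0.0], [-0.0, 0.001, -1.0]]
ft_force: [-0.1, -0.3, 0.8]
finger_gap: 0.0857
grasp_force: 0.0

clock: 12.25
tcp_pos: [0.5205, -0.2394, 0.2084]
tcp_rot: [[0.026, -1.0, 0.001], [-1.0, -0.026, -0.0], [0.0, -0.001, -1.0]]
ft_force: [0.1, -0.1, -0.3]
finger_gap: 0.0854
grasp_force: 0.0
3673 [ 0.52078036 -0.24599601  0.13446258] ((520.6904907226562, -240.8738555908203), (20.08673858642578, 89.61048889160156), 1.3125617504119873)
tall_shaker [([0.28, -0.238, 0.003], 0.96), ([0.435, -0.411, 0.002], 0.81)]
short_shaker [([0.56, -0.404, 0.002], 0.62)]
tub_cover [([0.522, -0.236, 0.1], 0.56)]
lidded_cup [([0.561, -0.404, 0.002], 0.27)]
```

View pics/s2.png

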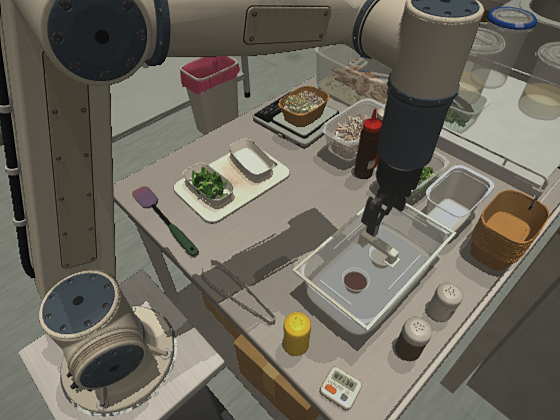

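Both shakers stand upright beside the tub, at (413,338) and (447,301). Now to grip the cover handle.

```bash
python3 -m creep '[{"wx":0,"wy":0,"wz":0,"tx":0,"ty":0,"tz":0.8,"hand":1},{"wx":0,"wy":0,"wz":0,"tx":0,"ty":0,"tz":0.8,"hand":1},{"wx":0,"wy":0,"wz":0,"tx":0,"ty":0,"tz":0.3,"hand":1},{"wx":0,"wy":0,"wz":0,"tx":0,"ty":0,"tz":0.1,"hand":1},{"wx":0,"wy":0,"wz":0,"tx":0,"ty":0,"tz":0,"hand":1},{"wx":0,"wy":0,"wz":0,"tx":0,"ty":0,"tz":0,"hand":0},{"wx":0,"wy":0,"wz":0,"tx":0,"ty":0,"tz":0,"hand":0},{"wx":0,"wy":0,"wz":0,"tx":0,"ty":0,"tz":0,"hand":0}]'; echo
python3 -m creep '[{"wx":0,"wy":0,"wz":0,"tx":0,"ty":0,"tz":0,"hand":0},{"wx":0,"wy":0,"wz":0,"tx":0,"ty":0,"tz":0,"hand":0},{"wx":0,"wy":0,"wz":0,"tx":0,"ty":0,"tz":0,"hand":0},{"wx":0,"wy":0,"wz":0,"tx":0,"ty":0,"tz":0,"hand":0},{"wx":0,"wy":0,"wz":0,"tx":0,"ty":0,"tz":0,"hand":0},{"wx":0,"wy":0,"wz":0,"tx":0,"ty":0,"tz":0,"hand":0}]'
```

```text
clock: 13.35
tcp_pos: [0.5209, -0.2401, 0.129]
tcp_rot: [[0.025, -1.0, 0.002], [-1.0, -0.025, -0.0], [0.0, -0.002, -1.0]]
ft_force: [-0.6, -0.9, 0.9]
finger_gap: 0.0437
grasp_force: 0.0

clock: 13.95
tcp_pos: [0.5208, -0.24, 0.1286]
tcp_rot: [[0.025, -1.0, 0.001], [-1.0, -0.025, -0.0], [0.0, -0.001, -1.0]]
ft_force: [-0.0, 1.8, 6.3]
finger_gap: 0.019
grasp_force: 59.6
```

Cover gripped. I'll check how much free strip there is before laying it down.

```bash
python3 - <<'E'
from h import *
a=eyes.grab_frame('scene')
P=back(a,np.ones((420,560),bool))
# occupancy map of strip from scene + side
b=eyes.grab_frame('side'); P=np.vstack([P,back(b,np.ones((420,560),bool))])
for x in np.arange(.28,.78,.02):
    r=''
    for y in np.arange(.16,-.16,-.02):
        m=(abs(P[:,0]-x)<.01)&(abs(P[:,1]-y)<.01)&(P[:,2]<.3); z=P[m,2]
        r+='%4s'%(int(np.percentile(z,95)*1000) if len(z) else '.')
    print('%.2f'%x,r)
E
```

```text
0.28   17  18  17  15   2   4  22  15   2   2   2   2  12  16  17  16
0.30    2   2   3   3   2   3   3   9  19  20  20  19   8   2   2   3
0.32    3   3   3   3   2   3   3   3   3   3   3   3   3   3   2   2
0.34    2   2   3   2   3   3   3   3   3   2   3   3   3   3   3   3
0.36   13  11   3   3   3   3   3   3   2   2   3   3   3   3   3 105
0.38   14  12   2   3   2   2   3   3   3   3   3   3   2   3   3 106
0.40   13  12   3   2   3   3   2   3   3   2   3   2   3   2   3 106
0.42   15  12   3   3   3   3   3   3   2   3   3   3   3   3   . 107
0.44   14  13   4   3   3   3   3   3   3   3   3   3   3   3   . 107
0.46   13  12   3   3   3   3   3   3   3   3   2   3   4   2   . 106
0.48   13  12   3   3   3   4   3   3   3   2   3   2   3   5   . 107
0.50   13  12   2   3   2   3   3   2   3   3   2   3   3   3   . 107
0.52   14  13   3   3   3   3   3   2   3   3   3   3   3   2   . 106
0.54   13  12   3   3   3   3   3   3   3   3   3   3   3   2   . 106
0.56   45  13   3   3   3   2   3   3   3   3   3   2   3   3   . 107
0.58   46  13   3   3   3   3   3   2   3   3   3   3   2   2   . 107
0.60   14  13   3   3   2   2   3   3   3   3   3   2   3   3   . 107
0.62   13  13   3   3   3   2   3   3   3   3   3   3   3   .   . 107
0.64   13  12   3   3   3   3   2   3   2   3   2   3   3   4   .   .
0.66    3   3   3   2   2   2   3   2   2   3   2   2   3   .   .   .
0.68    3   2   3   4   3   3   3   2   2   3   3   2   3   .   .   .
0.70    3   3   3   3   3   3   3   3   3   3   3   3   2   .   .   .
0.72    3   3   2   2   3   3   4   3   3   3   3   3   3   .   .   .
0.74    3   3   3   3   3   2   3   2   3   3   3   2   1   .   .  76
0.76    3 100  99 100 100  99  99   3 145 138   3   3   .   .   .  76
```

```bash
python3 -m creep '[{"wx":0,"wy":0,"wz":0,"tx":0,"ty":0,"tz":-0.3,"hand":0},{"wx":0,"wy":0,"wz":0,"tx":0,"ty":0,"tz":-0.6,"hand":0},{"wx":0,"wy":0,"wz":0,"tx":0,"ty":0,"tz":-0.6,"hand":0},{"wx":0,"wy":0,"wz":0,"tx":-0.4,"ty":0,"tz":0,"hand":0},{"wx":0,"wy":0,"wz":0,"tx":-0.8,"ty":-0.05,"tz":0,"hand":0},{"wx":0,"wy":0,"wz":0,"tx":-0.8,"ty":-0.05,"tz":0,"hand":0},{"wx":0,"wy":0,"wz":0,"tx":-0.8,"ty":-0.05,"tz":0,"hand":0},{"wx":0,"wy":0,"wz":0,"tx":-0.8,"ty":-0.05,"tz":0,"hand":0}]'; echo
python3 -m creep '[{"wx":0,"wy":0,"wz":0,"tx":-0.8,"ty":-0.05,"tz":0,"hand":0},{"wx":0,"wy":0,"wz":0,"tx":-0.8,"ty":-0.05,"tz":0,"hand":0},{"wx":0,"wy":0,"wz":0,"tx":-0.8,"ty":-0.1,"tz":0,"hand":0},{"wx":0,"wy":0,"wz":0,"tx":0,"ty":0,"tz":0,"hand":0},{"wx":0,"wy":0,"wz":0,"tx":0,"ty":0,"tz":0,"hand":0}]'
```

```text
clock: 14.85
tcp_pos: [0.5235, -0.0939, 0.1866]
tcp_rot: [[0.024, -1.0, -0.003], [-1.0, -0.024, 0.001], [-0.001, 0.003, -1.0]]
ft_force: [-0.5, -0.2, -2.9]
finger_gap: 0.0193
grasp_force: 59.1

clock: 15.35
tcp_pos: [0.5295, 0.0013, 0.1868]
tcp_rot: [[0.026, -1.0, -0.003], [-1.0, -0.026, -0.0], [0.0, 0.003, -1.0]]
ft_force: [0.1, -0.1, -3.4]
finger_gap: 0.0191
grasp_force: 59.1
```

```bash
python3 -m creep '[{"wx":0,"wy":0,"wz":0,"tx":0,"ty":0,"tz":0.6,"hand":0},{"wx":0,"wy":0,"wz":0,"tx":0,"ty":0,"tz":0.8,"hand":0},{"wx":0,"wy":0,"wz":0,"tx":0,"ty":0,"tz":0.8,"hand":0},{"wx":0,"wy":0,"wz":0,"tx":0,"ty":0,"tz":0.7,"hand":0},{"wx":0,"wy":0,"wz":0,"tx":0,"ty":0,"tz":0.5,"hand":0},{"wx":0,"wy":0,"wz":0,"tx":0,"ty":0,"tz":0.25,"hand":0},{"wx":0,"wy":0,"wz":0,"tx":0,"ty":0,"tz":0.08,"hand":0},{"wx":0,"wy":0,"wz":0,"tx":0,"ty":0,"tz":0,"hand":0}]'
```

```text
clock: 16.15
tcp_pos: [0.5307, -0.0, 0.0392]
tcp_rot: [[0.024, -1.0, 0.0], [-1.0, -0.024, -0.0], [0.0, -0.0, -1.0]]
ft_force: [0.7, -0.6, -2.5]
finger_gap: 0.0189
grasp_force: 59.1
```

```bash
python3 -m creep '[{"wx":0,"wy":0,"wz":0,"tx":0,"ty":0,"tz":0.04,"hand":0},{"wx":0,"wy":0,"wz":0,"tx":0,"ty":0,"tz":0,"hand":0},{"wx":0,"wy":0,"wz":0,"tx":0,"ty":0,"tz":0,"hand":0.5},{"wx":0,"wy":0,"wz":0,"tx":0,"ty":0,"tz":0,"hand":1},{"wx":0,"wy":0,"wz":0,"tx":0,"ty":0,"tz":0,"hand":1},{"wx":0,"wy":0,"wz":0,"tx":0,"ty":0,"tz":0,"hand":1},{"wx":0,"wy":0,"wz":0,"tx":0,"ty":0,"tz":0,"hand":1},{"wx":0,"wy":0,"wz":0,"tx":0,"ty":0,"tz":0,"hand":1}]'; echo
python3 -m creep '[{"wx":0,"wy":0,"wz":0,"tx":0,"ty":0,"tz":-0.7,"hand":1},{"wx":0,"wy":0,"wz":0,"tx":0,"ty":0,"tz":-1,"hand":1},{"wx":0,"wy":0,"wz":0,"tx":0,"ty":0,"tz":-1,"hand":1},{"wx":0,"wy":0,"wz":0,"tx":0,"ty":0,"tz":-1,"hand":1},{"wx":0,"wy":0,"wz":0,"tx":0,"ty":0,"tz":-1,"hand":1},{"wx":0,"wy":0,"wz":0,"tx":0,"ty":0,"tz":-1,"hand":1},{"wx":0,"wy":0,"wz":0,"tx":0,"ty":0,"tz":0,"hand":1},{"wx":0,"wy":0,"wz":0,"tx":0,"ty":0,"tz":0,"hand":1}]'
python3 - <<'E'
from h import *
print(np.round(arm.get_state()['qpos'],0))
for c in('scene','side','wrist'):
    a=eyes.grab_frame(c)
    if c=='wrist': save(a,'w3.png')
    ds=eyes.masks_of('empty_dish',a)[:2]
    for d in ds:
        P=back(a,d['mask']); q=P[(P[:,2]>.038)&(P[:,2]<.05)&(P[:,1]>.1)]
        if len(q)>20: print(c,d['confidence'],d['mask'].sum(),len(q),cv2.minAreaRect(q[:,:2].astype(np.float32)*1000),np.median(q,0))
    for n in('empty_dish','tub_cover','lidded_cup','open_cup'): print(c,n,[(np.round(d['centre'],3).tolist(),round(d['confidence'],2)) for d in eyes.tip_of(n,a)][:3])
E
```

```text
clock: 16.95
tcp_pos: [0.5306, 0.0003, 0.0372]
tcp_rot: [[0.024, -1.0, 0.0], [-1.0, -0.024, -0.0], [0.0, -0.0, -1.0]]
ft_force: [-0.6, -0.3, 0.4]
finger_gap: 0.0851
grasp_force: 0.0

clock: 17.75
tcp_pos: [0.5308, 0.0006, 0.2659]
tcp_rot: [[0.024, -1.0, 0.002], [-1.0, -0.024, 0.001], [-0.001, -0.002, -1.0]]
ft_force: [-0.2, 0.2, 0.2]
finger_gap: 0.0855
grasp_force: 0.0
[ 17.  12.   5.  -0. -83. -16.]
scene 0.7 1093 235 ((580.2986450195312, 250.364013671875), (166.92213439941406, 82.39624786376953), 79.49478912353516) [0.59692008 0.2626761  0.04312217]
scene empty_dish [([0.577, 0.248, 0.015], 0.7)]
scene tub_cover [([0.534, 0.0, 0.014], 0.9)]
scene lidded_cup [([0.57, -0.234, 0.005], 0.91), ([0.534, 0.002, 0.013], 0.71)]
scene open_cup [([0.475, -0.232, 0.006], 0.68)]
side 0.82 1204 266 ((581.061279296875, 249.7975311279297), (165.5721435546875, 83.18885040283203), 80.32536315917969) [0.59272624 0.26701059 0.04351025]
side empty_dish [([0.581, 0.246, 0.011], 0.96)]
side tub_cover [([0.529, 0.003, 0.007], 0.79)]
side lidded_cup [([0.57, -0.235, 0.008], 0.73)]
side open_cup [([0.474, -0.232, 0.004], 0.67)]
wrist empty_dish [([0.579, 0.251, 0.016], 0.68)]
wrist tub_cover [([0.533, 0.002, 0.009], 0.85)]
wrist lidded_cup [([0.579, 0.252, 0.016], 0.5)]
wrist open_cup []
```

View pics/w3.png

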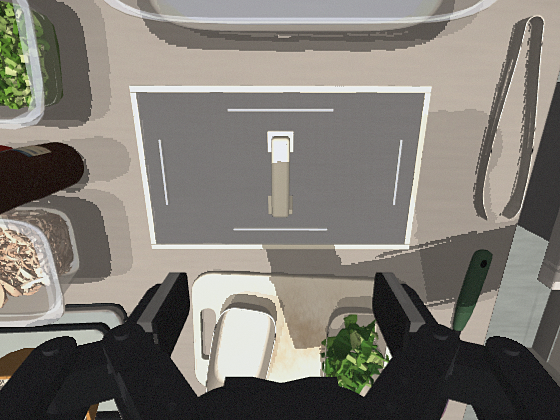

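The cover lies flat in the strip, centred at (280,165), and the dish is at (240,345). The cup is at (0.570, -0.235) and the dish at (0.580, 0.249) with its long axis at about 80°. I'll move over the cup and turn.

```bash
python3 -m creep '[{"wx":0,"wy":0,"wz":0,"tx":0.843,"ty":-0.119,"tz":0,"hand":1},{"wx":0,"wy":0,"wz":0,"tx":0.843,"ty":-0.119,"tz":0,"hand":1},{"wx":0,"wy":0,"wz":0,"tx":0.843,"ty":-0.119,"tz":0,"hand":1},{"wx":0,"wy":0,"wz":0,"tx":0.843,"ty":-0.119,"tz":0,"hand":1},{"wx":0,"wy":0,"wz":0,"tx":0.843,"ty":-0.119,"tz":0,"hand":1},{"wx":0,"wy":0,"wz":0,"tx":0.843,"ty":-0.119,"tz":0,"hand":1},{"wx":0,"wy":0,"wz":0,"tx":0.843,"ty":-0.119,"tz":0,"hand":1}]'; echo
python3 -m creep '[{"wx":0,"wy":0,"wz":-0.98,"tx":0,"ty":0,"tz":0,"hand":1},{"wx":0,"wy":0,"wz":-0.98,"tx":0,"ty":0,"tz":0,"hand":1},{"wx":0,"wy":0,"wz":-0.98,"tx":0,"ty":0,"tz":0,"hand":1},{"wx":0,"wy":0,"wz":-0.98,"tx":0,"ty":0,"tz":0,"hand":1},{"wx":0,"wy":0,"wz":-0.98,"tx":0,"ty":0,"tz":0,"hand":1},{"wx":0,"wy":0,"wz":-0.98,"tx":0,"ty":0,"tz":0,"hand":1},{"wx":0,"wy":0,"wz":-0.98,"tx":0,"ty":0,"tz":0,"hand":1},{"wx":0,"wy":0,"wz":-0.98,"tx":0,"ty":0,"tz":0,"hand":1}]'>/dev/null
python3 -m creep '[{"wx":0,"wy":0,"wz":-0.98,"tx":0,"ty":0,"tz":0,"hand":1},{"wx":0,"wy":0,"wz":-0.98,"tx":0,"ty":0,"tz":0,"hand":1},{"wx":0,"wy":0,"wz":-0.98,"tx":0,"ty":0,"tz":0,"hand":1},{"wx":0,"wy":0,"wz":-0.98,"tx":0,"ty":0,"tz":0,"hand":1},{"wx":0,"wy":0,"wz":-0.98,"tx":0,"ty":0,"tz":0,"hand":1},{"wx":0,"wy":0,"wz":-0.98,"tx":0,"ty":0,"tz":0,"hand":1},{"wx":0,"wy":0,"wz":-0.98,"tx":0,"ty":0,"tz":0,"hand":1},{"wx":0,"wy":0,"wz":-0.98,"tx":0,"ty":0,"tz":0,"hand":1}]'>/dev/null
python3 -m creep '[{"wx":0,"wy":0,"wz":0,"tx":0,"ty":0,"tz":0,"hand":1},{"wx":0,"wy":0,"wz":0,"tx":0,"ty":0,"tz":0,"hand":1}]'
python3 - <<'E'
from h import *
print(np.round(arm.get_state()['qpos'],0))
for c in('wrist','scene','side'):
    a=eyes.grab_frame(c)
    if c=='wrist': save(a,'w4.png')
    for d in eyes.masks_of('lidded_cup',a)[:2]:
        P=back(a,d['mask']); q=P[(P[:,2]>.036)&(P[:,2]<.05)]
        if len(q)>20: print(c,d['confidence'],len(q),np.percentile(q[:,2],[10,50,90]),cv2.minEnclosingCircle(q[:,:2].astype(np.float32)))
    print(c,[(np.round(d['centre'],3).tolist(),round(d['confidence'],2)) for d in eyes.tip_of('lidded_cup',a)][:3])
E
```

```text
clock: 19.35
tcp_pos: [0.5697, -0.2362, 0.2652]
tcp_rot: [[0.024, -1.0, 0.0], [-1.0, -0.024, 0.0], [-0.0, -0.0, -1.0]]
ft_force: [0.1, -1.1, 0.4]
finger_gap: 0.0854
grasp_force: 0.0

clock: 21.15
tcp_pos: [0.5696, -0.2348, 0.2651]
tcp_rot: [[0.984, -0.179, -0.0], [-0.179, -0.984, -0.0], [-0.0, 0.0, -1.0]]
ft_force: [-0.5, 0.2, -1.3]
finger_gap: 0.0854
grasp_force: 0.0
[ -8.  22.  19.   0. -87.  88.]
wrist 0.72 2690 [0.04068013 0.04187128 0.04343863] ((0.5687935948371887, -0.23311467468738556), 0.032686747610569)
wrist [([0.573, -0.234, 0.006], 0.82)]
scene 0.81 524 [0.03975993 0.04196213 0.04403302] ((0.569854736328125, -0.23299024999141693), 0.03377770632505417)
scene [([0.57, -0.231, 0.005], 0.97)]
side 0.95 751 [0.03997491 0.04166998 0.0433459 ] ((0.5688295364379883, -0.23233254253864288), 0.03330396115779877)
side [([0.569, -0.235, 0.006], 0.85)]
```

View pics/w4.png

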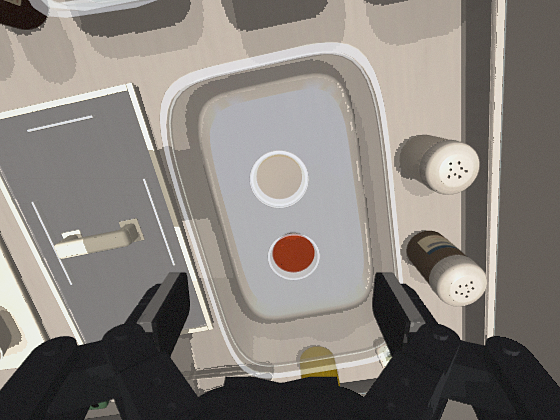

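The tub now shows the lidded cup at (279,178), the open cup at (293,253), and both shakers upright at right. Down to the lidded cup.

```bash
python3 -m creep '[{"wx":0,"wy":0,"wz":0,"tx":-0.02,"ty":-0.05,"tz":0.8,"hand":1},{"wx":0,"wy":0,"wz":0,"tx":0,"ty":0,"tz":1,"hand":1},{"wx":0,"wy":0,"wz":0,"tx":0,"ty":0,"tz":1,"hand":1},{"wx":0,"wy":0,"wz":0,"tx":0,"ty":0,"tz":1,"hand":1},{"wx":0,"wy":0,"wz":0,"tx":0,"ty":0,"tz":0.8,"hand":1},{"wx":0,"wy":0,"wz":0,"tx":0,"ty":0,"tz":0.6,"hand":1},{"wx":0,"wy":0,"wz":0,"tx":0,"ty":0,"tz":0.4,"hand":1},{"wx":0,"wy":0,"wz":0,"tx":0,"ty":0,"tz":0,"hand":1}]'; echo
python3 -m creep '[{"wx":0,"wy":0,"wz":0,"tx":0,"ty":0,"tz":0,"hand":0},{"wx":0,"wy":0,"wz":0,"tx":0,"ty":0,"tz":0,"hand":0},{"wx":0,"wy":0,"wz":0,"tx":0,"ty":0,"tz":0,"hand":0},{"wx":0,"wy":0,"wz":0,"tx":0,"ty":0,"tz":0,"hand":0},{"wx":0,"wy":0,"wz":0,"tx":0,"ty":0,"tz":0,"hand":0},{"wx":0,"wy":0,"wz":0,"tx":0,"ty":0,"tz":0,"hand":0}]'
```

```text
clock: 22.4
tcp_pos: [0.5674, -0.2325, 0.0386]
tcp_rot: [[0.984, -0.178, -0.005], [-0.178, -0.984, 0.001], [-0.005, -0.0, -1.0]]
ft_force: [-0.5, -0.1, -0.3]
finger_gap: 0.0854
grasp_force: 0.0

clock: 23.0
tcp_pos: [0.5707, -0.2331, 0.0436]
tcp_rot: [[0.984, -0.177, 0.004], [-0.177, -0.984, -0.001], [0.004, 0.001, -1.0]]
ft_force: [-0.2, 1.0, 5.6]
finger_gap: 0.0582
grasp_force: 64.0
```

```bash
python3 -m creep '[{"wx":0,"wy":0,"wz":0,"tx":0,"ty":0,"tz":-0.4,"hand":0},{"wx":0,"wy":0,"wz":0,"tx":0,"ty":0,"tz":-0.7,"hand":0},{"wx":0,"wy":0,"wz":0,"tx":0,"ty":0,"tz":-0.9,"hand":0},{"wx":0,"wy":0,"wz":0,"tx":0,"ty":0,"tz":-0.9,"hand":0},{"wx":0,"wy":0,"wz":0,"tx":0,"ty":0,"tz":-0.7,"hand":0},{"wx":0,"wy":0,"wz":0,"tx":0,"ty":0,"tz":-0.4,"hand":0},{"wx":0,"wy":0,"wz":0,"tx":0,"ty":0,"tz":0,"hand":0}]'
python3 - <<'E'
from h import *
a=eyes.grab_frame('wrist');b=eyes.grab_frame('side')
cv2.imwrite('pics/c5.png',np.hstack([a['image'][100:420,100:460,::-1],b['image'][60:380,200:560,::-1]]))
E
```

```text
clock: 23.7
tcp_pos: [0.5705, -0.2331, 0.2049]
tcp_rot: [[0.984, -0.177, 0.007], [-0.177, -0.984, -0.002], [0.007, 0.0, -1.0]]
ft_force: [-0.1, -0.4, -0.2]
finger_gap: 0.0585
grasp_force: 64.6
```

View pics/c5.png

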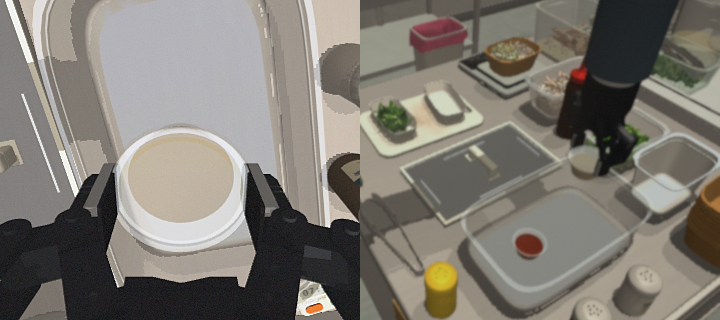

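The lidded cup is held upright at (180,180) in the left half, and the open cup stays in the tub. Carrying it to the dish.

```bash
python3 -m creep '[{"wx":0,"wy":0,"wz":0,"tx":-0.08,"ty":-0.5,"tz":0,"hand":0},{"wx":0,"wy":0,"wz":0,"tx":-0.15,"ty":-0.95,"tz":0,"hand":0},{"wx":0,"wy":0,"wz":0,"tx":-0.15,"ty":-0.95,"tz":0,"hand":0},{"wx":0,"wy":0,"wz":0,"tx":-0.15,"ty":-0.95,"tz":0,"hand":0},{"wx":0,"wy":0,"wz":0,"tx":-0.15,"ty":-0.95,"tz":0,"hand":0},{"wx":0,"wy":0,"wz":0,"tx":-0.15,"ty":-0.95,"tz":0,"hand":0},{"wx":0,"wy":0,"wz":0,"tx":-0.15,"ty":-0.95,"tz":0,"hand":0},{"wx":0,"wy":0,"wz":0,"tx":-0.15,"ty":-0.95,"tz":0,"hand":0}]' >/dev/null
python3 -m creep '[{"wx":0,"wy":0,"wz":0,"tx":-0.15,"ty":-0.95,"tz":0,"hand":0},{"wx":0,"wy":0,"wz":0,"tx":-0.15,"ty":-0.95,"tz":0,"hand":0},{"wx":0,"wy":0,"wz":0,"tx":-0.15,"ty":-0.95,"tz":0,"hand":0},{"wx":0,"wy":0,"wz":0,"tx":-0.15,"ty":-0.95,"tz":0,"hand":0},{"wx":0,"wy":0,"wz":0,"tx":-0.15,"ty":-0.95,"tz":0,"hand":0},{"wx":0,"wy":0,"wz":0,"tx":-0.1,"ty":-0.6,"tz":0,"hand":0},{"wx":0,"wy":0,"wz":0,"tx":0,"ty":0,"tz":0,"hand":0},{"wx":0,"wy":0,"wz":0,"tx":0,"ty":0,"tz":0,"hand":0}]'
python3 - <<'E'
from h import *
for c in('scene','side','wrist'):
    a=eyes.grab_frame(c)
    for d in eyes.masks_of('empty_dish',a)[:1]:
        P=back(a,d['mask']); q=P[(P[:,2]>.038)&(P[:,2]<.05)&(P[:,1]>.1)]
        if len(q)>20: print(c,len(q),cv2.minAreaRect(q[:,:2].astype(np.float32)*1000))
    print(c,[[(np.round(d['centre'],3).tolist(),round(d['confidence'],2)) for d in eyes.tip_of(n,a)][:2] for n in('empty_dish','lidded_cup')])
E
```

```text
clock: 25.4
tcp_pos: [0.5791, 0.2735, 0.1995]
tcp_rot: [[0.984, -0.176, -0.003], [-0.176, -0.984, -0.002], [-0.002, 0.002, -1.0]]
ft_force: [-0.4, 0.0, -0.5]
finger_gap: 0.0584
grasp_force: 64.6
scene 236 ((580.13818359375, 250.33758544921875), (166.866455078125, 81.55929565429688), 79.9048080444336)
scene [[([0.578, 0.249, 0.013], 0.73)], [([0.583, 0.276, 0.162], 0.64)]]
side 270 ((580.9833984375, 251.41867065429688), (170.08973693847656, 82.23126220703125), 80.17189025878906)
side [[([0.581, 0.248, 0.01], 0.82)], [([0.576, 0.27, 0.165], 0.77)]]
wrist 2143 ((579.0015258789062, 248.28884887695312), (163.9290008544922, 81.24075317382812), 79.70374298095703)
wrist [[([0.579, 0.252, 0.014], 0.56)], [([0.582, 0.273, 0.162], 0.72)]]
```

```bash
python3 -m creep '[{"wx":0,"wy":0,"wz":0,"tx":0.12,"ty":0.59,"tz":0,"hand":0},{"wx":0,"wy":0,"wz":0,"tx":0,"ty":0,"tz":0,"hand":0},{"wx":0,"wy":0,"wz":0,"tx":0,"ty":0,"tz":0.8,"hand":0},{"wx":0,"wy":0,"wz":0,"tx":0,"ty":0,"tz":0.9,"hand":0},{"wx":0,"wy":0,"wz":0,"tx":0,"ty":0,"tz":0.8,"hand":0},{"wx":0,"wy":0,"wz":0,"tx":0,"ty":0,"tz":0.6,"hand":0},{"wx":0,"wy":0,"wz":0,"tx":0,"ty":0,"tz":0.35,"hand":0},{"wx":0,"wy":0,"wz":0,"tx":0,"ty":0,"tz":0,"hand":0}]'; echo
python3 -m creep '[{"wx":0,"wy":0,"wz":0,"tx":0,"ty":0,"tz":0.07,"hand":0},{"wx":0,"wy":0,"wz":0,"tx":0,"ty":0,"tz":0,"hand":0}]'
```

```text
clock: 26.8
tcp_pos: [0.5789, 0.2487, 0.0606]
tcp_rot: [[0.984, -0.177, -0.004], [-0.177, -0.984, -0.002], [-0.004, 0.003, -1.0]]
ft_force: [0.1, -0.2, -0.9]
finger_gap: 0.0588
grasp_force: 64.5

clock: 27.0
tcp_pos: [0.5808, 0.2498, 0.0613]
tcp_rot: [[0.984, -0.177, 0.001], [-0.177, -0.984, 0.001], [0.001, -0.001, -1.0]]
ft_force: [0.6, -1.4, -1.0]
finger_gap: 0.0584
grasp_force: 64.6
```

```bash
for i in 1; do python3 -m creep '[{"wx":0,"wy":0,"wz":0,"tx":0,"ty":0,"tz":0.05,"hand":0},{"wx":0,"wy":0,"wz":0,"tx":0,"ty":0,"tz":0,"hand":0}]' | grep -E 'pos|ft'; done;  python3 -m creep '[{"wx":0,"wy":0,"wz":0,"tx":0,"ty":0,"tz":0.04,"hand":0},{"wx":0,"wy":0,"wz":0,"tx":0,"ty":0,"tz":0,"hand":0}]' | grep -E 'pos|ft'
```

```text
tcp_pos: [0.5805, 0.2495, 0.0589]
ft_force: [0.2, 0.7, 0.2]
tcp_pos: [0.5806, 0.2495, 0.0571]
ft_force: [0.3, 1.4, -0.6]
```

```bash
python3 -m creep '[{"wx":0,"wy":0,"wz":0,"tx":0,"ty":0,"tz":0.03,"hand":0},{"wx":0,"wy":0,"wz":0,"tx":0,"ty":0,"tz":0,"hand":0}]' | grep -E 'pos|ft';  python3 -m creep '[{"wx":0,"wy":0,"wz":0,"tx":0,"ty":0,"tz":0.03,"hand":0},{"wx":0,"wy":0,"wz":0,"tx":0,"ty":0,"tz":0,"hand":0}]' | grep -E 'pos|ft'
```

```text
tcp_pos: [0.5811, 0.2494, 0.0565]
ft_force: [1.4, -0.9, 4.8]
tcp_pos: [0.5817, 0.2494, 0.0561]
ft_force: [0.8, -2.1, 7.8]
```

Contact. Release and rise.

```bash
python3 -m creep '[{"wx":0,"wy":0,"wz":0,"tx":0,"ty":0,"tz":0,"hand":0.8},{"wx":0,"wy":0,"wz":0,"tx":0,"ty":0,"tz":0,"hand":0.9},{"wx":0,"wy":0,"wz":0,"tx":0,"ty":0,"tz":0,"hand":1},{"wx":0,"wy":0,"wz":0,"tx":0,"ty":0,"tz":0,"hand":1},{"wx":0,"wy":0,"wz":0,"tx":0,"ty":0,"tz":-0.3,"hand":1},{"wx":0,"wy":0,"wz":0,"tx":0,"ty":0,"tz":-0.9,"hand":1},{"wx":0,"wy":0,"wz":0,"tx":0,"ty":0,"tz":-1,"hand":1},{"wx":0,"wy":0,"wz":0,"tx":0,"ty":0,"tz":-1,"hand":1}]'; echo
python3 -m creep '[{"wx":0,"wy":0,"wz":0,"tx":0,"ty":0,"tz":-1,"hand":1},{"wx":0,"wy":0,"wz":0,"tx":0,"ty":0,"tz":-1,"hand":1},{"wx":0,"wy":0,"wz":0,"tx":0,"ty":0,"tz":0,"hand":1},{"wx":0,"wy":0,"wz":0,"tx":0,"ty":0,"tz":0,"hand":1}]'
python3 - <<'E'
from h import *
a=eyes.grab_frame('wrist');save(a,'w6.png')
for n in('empty_dish','lidded_cup','greens_dish','tub_cover'): print(n,[(np.round(d['centre'],3).tolist(),round(d['confidence'],2)) for d in eyes.tip_of(n,a)][:2])
for c in('scene','side'):
    f=eyes.grab_frame(c)
    for d in eyes.masks_of('lidded_cup',f)[:2]:
        P=back(f,d['mask']);print(c,round(d['confidence'],2),np.median(P,0),np.percentile(P[:,2],[5,95]))
    P=back(f,np.ones((420,560),bool)); q=P[(abs(P[:,0]-.531)<.02)&(abs(P[:,1])<.055)&(P[:,2]>.035)&(P[:,2]<.052)]
    print(len(q),cv2.minAreaRect(q[:,:2].astype(np.float32)*1000),np.percentile(q[:,2],95))
    d=eyes.masks_of('storage_tub',f); 
    for e in d[:1]:
        P=back(f,e['mask']);q=P[(P[:,2]>.092)&(P[:,2]<.106)&(P[:,1]<-.1)]; print('tub',len(q),cv2.minAreaRect(q[:,:2].astype(np.float32)*1000))
E
```

```text
clock: 28.6
tcp_pos: [0.5801, 0.2492, 0.1847]
tcp_rot: [[0.984, -0.177, 0.0], [-0.177, -0.984, -0.0], [0.0, 0.0, -1.0]]
ft_force: [1.1, 0.1, -0.0]
finger_gap: 0.0855
grasp_force: 0.0

clock: 29.0
tcp_pos: [0.5806, 0.2496, 0.2643]
tcp_rot: [[0.984, -0.177, 0.003], [-0.177, -0.984, 0.002], [0.002, -0.003, -1.0]]
ft_force: [-0.5, -0.2, -0.7]
finger_gap: 0.0853
grasp_force: 0.0
empty_dish []
lidded_cup [([0.581, 0.249, 0.019], 0.78)]
greens_dish [([0.423, 0.252, 0.014], 0.93)]
tub_cover [([0.534, -0.001, 0.011], 0.57)]
scene 0.88 [0.57622329 0.24378188 0.05402535] [0.02953867 0.05788079]
scene 0.64 [0.58189075 0.23372398 0.02821562] [0.0150537  0.04659295]
242 ((530.466552734375, -0.24731063842773438), (20.5738582611084, 89.14329528808594), 0.5667098164558411) 0.04640522132691736
tub 1480 ((522.4749145507812, -239.29652404785156), (337.77020263671875, 200.20016479492188), 1.3249038457870483)
side 0.87 [0.57740434 0.24051829 0.05344408] [0.02566597 0.05697702]
side 0.64 [ 0.42011088 -0.4090417   0.08927742] [0.01275362 0.10152869]
294 ((530.8444213867188, 0.5202102661132812), (22.145544052124023, 91.81901550292969), 0.8954998254776001) 0.04550896981282191
tub 2201 ((521.5389404296875, -239.5972442626953), (335.70550537109375, 199.9958038330078), 1.2538832426071167)
```

View pics/w6.png

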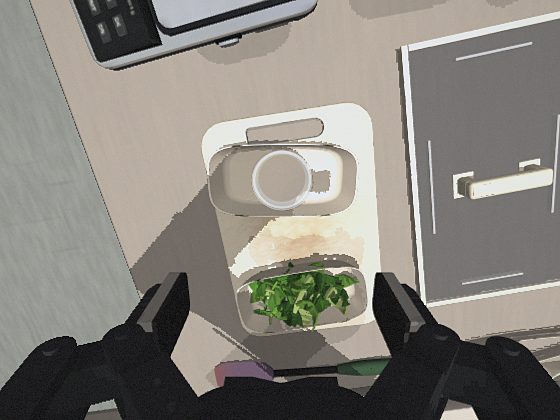

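The cup stands upright in the dish at (282,178). I'll turn back and return to the cover.

```bash
python3 -m creep '[{"wx":0,"wy":0,"wz":0.98,"tx":0,"ty":0,"tz":0,"hand":1},{"wx":0,"wy":0,"wz":0.98,"tx":0,"ty":0,"tz":0,"hand":1},{"wx":0,"wy":0,"wz":0.98,"tx":0,"ty":0,"tz":0,"hand":1},{"wx":0,"wy":0,"wz":0.98,"tx":0,"ty":0,"tz":0,"hand":1},{"wx":0,"wy":0,"wz":0.98,"tx":0,"ty":0,"tz":0,"hand":1},{"wx":0,"wy":0,"wz":0.98,"tx":0,"ty":0,"tz":0,"hand":1},{"wx":0,"wy":0,"wz":0.98,"tx":0,"ty":0,"tz":0,"hand":1},{"wx":0,"wy":0,"wz":0.98,"tx":0,"ty":0,"tz":0,"hand":1}]'>/dev/null
python3 -m creep '[{"wx":0,"wy":0,"wz":0.98,"tx":0,"ty":0,"tz":0,"hand":1},{"wx":0,"wy":0,"wz":0.98,"tx":0,"ty":0,"tz":0,"hand":1},{"wx":0,"wy":0,"wz":0.98,"tx":0,"ty":0,"tz":0,"hand":1},{"wx":0,"wy":0,"wz":0.98,"tx":0,"ty":0,"tz":0,"hand":1},{"wx":0,"wy":0,"wz":0.98,"tx":0,"ty":0,"tz":0,"hand":1},{"wx":0,"wy":0,"wz":0.98,"tx":0,"ty":0,"tz":0,"hand":1},{"wx":0,"wy":0,"wz":0.98,"tx":0,"ty":0,"tz":0,"hand":1},{"wx":0,"wy":0,"wz":0.98,"tx":0,"ty":0,"tz":0,"hand":1}]'>/dev/null
python3 -m creep '[{"wx":0,"wy":0,"wz":0,"tx":0.774,"ty":0.175,"tz":0,"hand":1},{"wx":0,"wy":0,"wz":0,"tx":0.774,"ty":0.175,"tz":0,"hand":1},{"wx":0,"wy":0,"wz":0,"tx":0.774,"ty":0.175,"tz":0,"hand":1},{"wx":0,"wy":0,"wz":0,"tx":0.774,"ty":0.175,"tz":0,"hand":1},{"wx":0,"wy":0,"wz":0,"tx":0.774,"ty":0.175,"tz":0,"hand":1},{"wx":0,"wy":0,"wz":0,"tx":0.774,"ty":0.175,"tz":0,"hand":1},{"wx":0,"wy":0,"wz":0,"tx":0.774,"ty":0.175,"tz":0,"hand":1},{"wx":0,"wy":0,"wz":0,"tx":0.774,"ty":0.175,"tz":0,"hand":1}]'>/dev/null
python3 -m creep '[{"wx":0,"wy":0,"wz":0,"tx":0,"ty":0,"tz":0,"hand":1},{"wx":0,"wy":0,"wz":0,"tx":0,"ty":0,"tz":0,"hand":1},{"wx":0,"wy":0,"wz":0,"tx":0,"ty":0,"tz":0,"hand":1}]'
python3 - <<'E'
from h import *
a=eyes.grab_frame('wrist')
P=back(a,np.ones((420,560),bool)); 
q=P[(abs(P[:,0]-.531)<.02)&(abs(P[:,1])<.055)&(P[:,2]>.038)&(P[:,2]<.052)]
print(len(q),np.median(q,0),cv2.minAreaRect(q[:,:2].astype(np.float32)*1000))
E
```

```text
clock: 32.25
tcp_pos: [0.5305, 0.0008, 0.2624]
tcp_rot: [[0.025, -1.0, 0.0], [-1.0, -0.025, 0.0], [-0.0, -0.0, -1.0]]
ft_force: [-0.1, 0.4, 0.0]
finger_gap: 0.0856
grasp_force: 0.0
1442 [ 0.53059974 -0.00421937  0.04365549] ((530.4527587890625, -0.3097686767578125), (19.892189025878906, 88.48430633544922), 0.8654301762580872)
```

```bash
python3 -m creep '[{"wx":0,"wy":0,"wz":0,"tx":0.02,"ty":0,"tz":0.8,"hand":1},{"wx":0,"wy":0,"wz":0,"tx":0,"ty":0,"tz":1,"hand":1},{"wx":0,"wy":0,"wz":0,"tx":0,"ty":0,"tz":1,"hand":1},{"wx":0,"wy":0,"wz":0,"tx":0,"ty":0,"tz":1,"hand":1},{"wx":0,"wy":0,"wz":0,"tx":0,"ty":0,"tz":0.9,"hand":1},{"wx":0,"wy":0,"wz":0,"tx":0,"ty":0,"tz":0.6,"hand":1},{"wx":0,"wy":0,"wz":0,"tx":0,"ty":0,"tz":0.32,"hand":1},{"wx":0,"wy":0,"wz":0,"tx":0,"ty":0,"tz":0,"hand":1}]'; echo
python3 -m creep '[{"wx":0,"wy":0,"wz":0,"tx":0,"ty":0,"tz":0,"hand":0},{"wx":0,"wy":0,"wz":0,"tx":0,"ty":0,"tz":0,"hand":0},{"wx":0,"wy":0,"wz":0,"tx":0,"ty":0,"tz":0,"hand":0},{"wx":0,"wy":0,"wz":0,"tx":0,"ty":0,"tz":0,"hand":0},{"wx":0,"wy":0,"wz":0,"tx":0,"ty":0,"tz":0,"hand":0},{"wx":0,"wy":0,"wz":0,"tx":0,"ty":0,"tz":0,"hand":0},{"wx":0,"wy":0,"wz":0,"tx":0,"ty":0,"tz":0,"hand":0},{"wx":0,"wy":0,"wz":0,"tx":0,"ty":0,"tz":0,"hand":0}]'; echo
python3 -m creep '[{"wx":0,"wy":0,"wz":0,"tx":0,"ty":0,"tz":0,"hand":0},{"wx":0,"wy":0,"wz":0,"tx":0,"ty":0,"tz":0,"hand":0}]'
```

```text
clock: 33.1
tcp_pos: [0.529, 0.0, 0.0354]
tcp_rot: [[0.025, -1.0, -0.005], [-1.0, -0.025, -0.001], [0.001, 0.005, -1.0]]
ft_force: [-0.6, -0.1, -0.0]
finger_gap: 0.0855
grasp_force: 0.0

clock: 33.9
tcp_pos: [0.531, -0.0003, 0.0384]
tcp_rot: [[0.025, -1.0, 0.002], [-1.0, -0.025, 0.0], [-0.0, -0.002, -1.0]]
ft_force: [-1.1, -0.0, 5.7]
finger_gap: 0.019
grasp_force: 59.6

clock: 34.1
tcp_pos: [0.531, -0.0003, 0.0384]
tcp_rot: [[0.025, -1.0, 0.002], [-1.0, -0.025, 0.0], [-0.0, -0.002, -1.0]]
ft_force: [-1.4, 0.6, 5.7]
finger_gap: 0.0192
grasp_force: 59.6
```

```bash
python3 -m creep '[{"wx":0,"wy":0,"wz":0,"tx":0,"ty":0,"tz":-0.4,"hand":0},{"wx":0,"wy":0,"wz":0,"tx":0,"ty":0,"tz":-0.8,"hand":0},{"wx":0,"wy":0,"wz":0,"tx":0,"ty":0,"tz":-0.8,"hand":0},{"wx":0,"wy":0,"wz":0,"tx":0,"ty":0,"tz":-0.8,"hand":0},{"wx":0,"wy":0,"wz":0,"tx":0,"ty":0,"tz":-0.8,"hand":0},{"wx":0,"wy":0,"wz":0,"tx":0,"ty":0,"tz":0,"hand":0},{"wx":0,"wy":0,"wz":0,"tx":0.4,"ty":0.04,"tz":0,"hand":0},{"wx":0,"wy":0,"wz":0,"tx":0.8,"ty":0.05,"tz":0,"hand":0}]' >/dev/null
python3 -m creep '[{"wx":0,"wy":0,"wz":0,"tx":0.8,"ty":0.05,"tz":0,"hand":0},{"wx":0,"wy":0,"wz":0,"tx":0.8,"ty":0.05,"tz":0,"hand":0},{"wx":0,"wy":0,"wz":0,"tx":0.8,"ty":0.05,"tz":0,"hand":0},{"wx":0,"wy":0,"wz":0,"tx":0.8,"ty":0.05,"tz":0,"hand":0},{"wx":0,"wy":0,"wz":0,"tx":0.8,"ty":0.05,"tz":0,"hand":0},{"wx":0,"wy":0,"wz":0,"tx":0.8,"ty":0.05,"tz":0,"hand":0},{"wx":0,"wy":0,"wz":0,"tx":0,"ty":0,"tz":0,"hand":0},{"wx":0,"wy":0,"wz":0,"tx":0,"ty":0,"tz":0,"hand":0}]'
python3 - <<'E'
from h import *
for c in('scene','side'):
    f=eyes.grab_frame(c)
    d=eyes.masks_of('tub_cover',f)
    for e in d[:2]:
        P=back(f,e['mask']);q=P[(P[:,2]>.13)&(P[:,2]<.175)]; print(c,e['confidence'],len(q),np.percentile(q[:,2],[5,50,95]),cv2.minAreaRect(q[:,:2].astype(np.float32)*1000))
save(f,'s7.png')
E
```

```text
clock: 35.7
tcp_pos: [0.5192, -0.2414, 0.1794]
tcp_rot: [[0.022, -1.0, -0.004], [-1.0, -0.022, 0.002], [-0.002, 0.004, -1.0]]
ft_force: [0.2, -0.2, -3.5]
finger_gap: 0.0189
grasp_force: 59.3
scene 0.91 10219 [0.15301196 0.15521063 0.15751421] ((519.9613037109375, -239.61648559570312), (333.8481750488281, 197.3672332763672), 1.3839186429977417)
side 0.73 14763 [0.15414542 0.15581882 0.15762412] ((519.7412109375, -238.78558349609375), (330.8822326660156, 197.25677490234375), 1.2956682443618774)
```

View pics/s7.png

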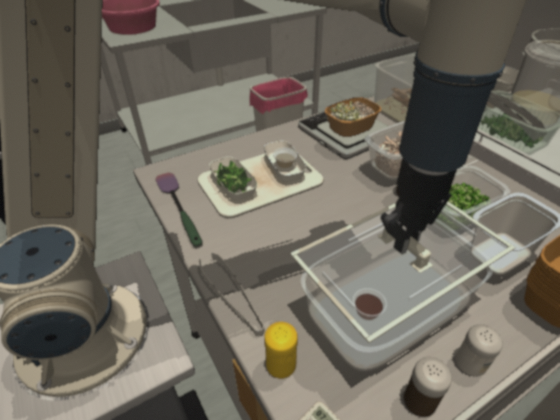

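The cover is level over the tub and centred within 2 mm. Lowering it.

```bash
python3 -m creep '[{"wx":0,"wy":0,"wz":0,"tx":0,"ty":-0.03,"tz":0.4,"hand":0},{"wx":0,"wy":0,"wz":0,"tx":0,"ty":0,"tz":0.4,"hand":0},{"wx":0,"wy":0,"wz":0,"tx":0,"ty":0,"tz":0.2,"hand":0},{"wx":0,"wy":0,"wz":0,"tx":0,"ty":0,"tz":0.1,"hand":0},{"wx":0,"wy":0,"wz":0,"tx":0,"ty":0,"tz":0.1,"hand":0},{"wx":0,"wy":0,"wz":0,"tx":0,"ty":0,"tz":0,"hand":0}]'; echo
python3 -m creep '[{"wx":0,"wy":0,"wz":0,"tx":0,"ty":0,"tz":0.06,"hand":0},{"wx":0,"wy":0,"wz":0,"tx":0,"ty":0,"tz":0,"hand":0}]';  echo
python3 -m creep '[{"wx":0,"wy":0,"wz":0,"tx":0,"ty":0,"tz":0.04,"hand":0},{"wx":0,"wy":0,"wz":0,"tx":0,"ty":0,"tz":0,"hand":0}]'
```

```text
clock: 36.5
tcp_pos: [0.5219, -0.2406, 0.1336]
tcp_rot: [[0.025, -1.0, -0.0], [-1.0, -0.025, -0.0], [0.0, 0.0, -1.0]]
ft_force: [0.7, 0.4, -2.1]
finger_gap: 0.019
grasp_force: 59.3

clock: 36.7
tcp_pos: [0.5219, -0.2407, 0.1313]
tcp_rot: [[0.024, -1.0, 0.0], [-1.0, -0.024, -0.0], [0.0, -0.0, -1.0]]
ft_force: [-0.1, -1.0, -3.9]
finger_gap: 0.019
grasp_force: 59.3

clock: 36.9
tcp_pos: [0.5218, -0.2407, 0.1295]
tcp_rot: [[0.024, -1.0, -0.0], [-1.0, -0.024, 0.0], [-0.0, 0.0, -1.0]]
ft_force: [0.1, 0.7, -2.9]
finger_gap: 0.0191
grasp_force: 59.4
```

```bash
python3 -m creep '[{"wx":0,"wy":0,"wz":0,"tx":0,"ty":0,"tz":0.03,"hand":0},{"wx":0,"wy":0,"wz":0,"tx":0,"ty":0,"tz":0.03,"hand":0},{"wx":0,"wy":0,"wz":0,"tx":0,"ty":0,"tz":0,"hand":0}]'; echo
python3 -m creep '[{"wx":0,"wy":0,"wz":0,"tx":0,"ty":0,"tz":0,"hand":0.5},{"wx":0,"wy":0,"wz":0,"tx":0,"ty":0,"tz":0,"hand":1},{"wx":0,"wy":0,"wz":0,"tx":0,"ty":0,"tz":0,"hand":1},{"wx":0,"wy":0,"wz":0,"tx":0,"ty":0,"tz":0,"hand":1},{"wx":0,"wy":0,"wz":0,"tx":0,"ty":0,"tz":0,"hand":1},{"wx":0,"wy":0,"wz":0,"tx":0,"ty":0,"tz":-0.8,"hand":1},{"wx":0,"wy":0,"wz":0,"tx":0,"ty":0,"tz":-1,"hand":1},{"wx":0,"wy":0,"wz":0,"tx":0,"ty":0,"tz":-1,"hand":1}]'; echo
python3 -m creep '[{"wx":0,"wy":0,"wz":0.28,"tx":0,"ty":0,"tz":0,"hand":1},{"wx":0,"wy":0,"wz":0,"tx":0,"ty":0,"tz":0,"hand":1},{"wx":0,"wy":0,"wz":0,"tx":0,"ty":0,"tz":0,"hand":1}]'
python3 - <<'E'
from h import *
for c in('scene','side','wrist'):
    f=eyes.grab_frame(c)
    P0=back(f,np.ones((420,560),bool)); q=P0[(abs(P0[:,0]-.521)<.025)&(abs(P0[:,1]+.24)<.055)&(P0[:,2]>.125)&(P0[:,2]<.15)]
    print(c,'handle',len(q),np.percentile(q[:,2],[50,95]),cv2.minAreaRect(q[:,:2].astype(np.float32)*1000))
    for e in eyes.masks_of('tub_cover',f)[:1]:
        P=back(f,e['mask']);q=P[(P[:,2]>.096)&(P[:,2]<.118)]; A=np.c_[q[:,:2]-[.52,-.24],np.ones(len(q))]
        print(' cover',len(q),'plane',np.linalg.lstsq(A,q[:,2],rcond=None)[0],cv2.minAreaRect(q[:,:2].astype(np.float32)*1000))
    for n,h in(('tall_shaker',.101),('short_shaker',.086)):
        for e in eyes.masks_of(n,f)[:2]:
            P=back(f,e['mask']); t=P[(P[:,2]>h-.02)&(P[:,2]<h+.01)&(P[:,1]<-.3)]
            if len(t)>50: print(' ',n,cv2.minEnclosingCircle(t[:,:2].astype(np.float32)),P[:,2].max())
E
```

```text
clock: 37.2
tcp_pos: [0.522, -0.2408, 0.1292]
tcp_rot: [[0.025, -1.0, 0.001], [-1.0, -0.025, -0.001], [0.001, -0.001, -1.0]]
ft_force: [-4.5, 3.6, 8.8]
finger_gap: 0.0189
grasp_force: 60.9

clock: 38.0
tcp_pos: [0.5215, -0.2407, 0.2402]
tcp_rot: [[0.024, -1.0, -0.001], [-1.0, -0.024, 0.0], [-0.0, 0.001, -1.0]]
ft_force: [0.7, -0.7, -0.5]
finger_gap: 0.0862
grasp_force: 0.0

clock: 38.3
tcp_pos: [0.5214, -0.2405, 0.238]
tcp_rot: [[0.0, -1.0, -0.002], [-1.0, -0.0, 0.001], [-0.001, 0.002, -1.0]]
ft_force: [0.3, -0.4, -0.4]
finger_gap: 0.0853
grasp_force: 0.0
scene handle 398 [0.13401086 0.13639708] ((521.2263793945312, -239.9795379638672), (21.569889068603516, 89.23535919189453), 2.915057420730591)
 cover 10323 plane [3.83851472e-05 2.91178419e-04 1.05008583e-01] ((522.3898315429688, -239.21856689453125), (332.3149719238281, 196.7966766357422), 1.4169763326644897)
  short_shaker ((0.5558616518974304, -0.4030807614326477), 0.02655922807753086) 0.0897167766607353
side handle 578 [0.13372242 0.13560536] ((521.4456787109375, -239.9747772216797), (21.2277889251709, 89.10991668701172), 2.1726
[... 173 characters left out ...]
tall_shaker ((0.43453603982925415, -0.403679758310318), 0.026955176144838333) 0.10332104319792301
  short_shaker ((0.5573461055755615, -0.4023905396461487), 0.027330631390213966) 0.08911800734876552
wrist handle 2894 [0.13444744 0.13566714] ((521.3705444335938, -240.99246215820312), (20.00714683532715, 89.19515228271484), 1.3791944980621338)
 cover 83172 plane [-0.00043315 -0.00040097  0.1048837 ] ((521.20556640625, -240.03189086914062), (331.29827880859375, 196.75369262695312), 1.3987780809402466)
  tall_shaker ((0.4358983337879181, -0.3937152028083801), 0.02428920939564705) 0.10299229281516065
  short_shaker ((0.5566099882125854, -0.3973923325538635), 0.0257827490568161) 0.0882494933537113
```

The cover is seated flat: its top fits a plane at 0.105 with no slope. Next, the tall shaker.

```bash
python3 -m creep '[{"wx":0,"wy":0,"wz":0,"tx":0.822,"ty":0.433,"tz":0,"hand":1},{"wx":0,"wy":0,"wz":0,"tx":0.822,"ty":0.433,"tz":0,"hand":1},{"wx":0,"wy":0,"wz":0,"tx":0.822,"ty":0.433,"tz":0,"hand":1},{"wx":0,"wy":0,"wz":0,"tx":0.822,"ty":0.433,"tz":0,"hand":1},{"wx":0,"wy":0,"wz":0,"tx":0.822,"ty":0.433,"tz":0,"hand":1},{"wx":0,"wy":0,"wz":0,"tx":0,"ty":0,"tz":0,"hand":1},{"wx":0,"wy":0,"wz":0,"tx":0,"ty":0,"tz":0,"hand":1}]'; echo
python3 -m creep '[{"wx":0,"wy":0,"wz":0,"tx":0,"ty":0,"tz":0.8,"hand":1},{"wx":0,"wy":0,"wz":0,"tx":0,"ty":0,"tz":1,"hand":1},{"wx":0,"wy":0,"wz":0,"tx":0,"ty":0,"tz":1,"hand":1},{"wx":0,"wy":0,"wz":0,"tx":0,"ty":0,"tz":0.8,"hand":1},{"wx":0,"wy":0,"wz":0,"tx":0,"ty":0,"tz":0.5,"hand":1},{"wx":0,"wy":0,"wz":0,"tx":0,"ty":0,"tz":0.31,"hand":1},{"wx":0,"wy":0,"wz":0,"tx":0,"ty":0,"tz":0,"hand":1},{"wx":0,"wy":0,"wz":0,"tx":0,"ty":0,"tz":0,"hand":1}]'
```

```text
clock: 39.6
tcp_pos: [0.4348, -0.4057, 0.239]
tcp_rot: [[-0.002, -1.0, -0.0], [-1.0, 0.002, 0.0], [-0.0, 0.0, -1.0]]
ft_force: [-0.4, 0.2, -0.1]
finger_gap: 0.0855
grasp_force: 0.0

clock: 40.4
tcp_pos: [0.4362, -0.4052, 0.0639]
tcp_rot: [[0.001, -1.0, 0.001], [-1.0, -0.001, -0.001], [0.001, -0.001, -1.0]]
ft_force: [0.2, 0.9, 1.5]
finger_gap: 0.0856
grasp_force: 0.0
```

```bash
python3 -m creep '[{"wx":0,"wy":0,"wz":0,"tx":0,"ty":0,"tz":0,"hand":0},{"wx":0,"wy":0,"wz":0,"tx":0,"ty":0,"tz":0,"hand":0},{"wx":0,"wy":0,"wz":0,"tx":0,"ty":0,"tz":0,"hand":0},{"wx":0,"wy":0,"wz":0,"tx":0,"ty":0,"tz":0,"hand":0},{"wx":0,"wy":0,"wz":0,"tx":0,"ty":0,"tz":0,"hand":0},{"wx":0,"wy":0,"wz":0,"tx":0,"ty":0,"tz":0,"hand":0},{"wx":0,"wy":0,"wz":0,"tx":0,"ty":0,"tz":0,"hand":0}]'; echo
python3 -m creep '[{"wx":0,"wy":0,"wz":0,"tx":0,"ty":0,"tz":-0.6,"hand":0},{"wx":0,"wy":0,"wz":0,"tx":0,"ty":0,"tz":-0.8,"hand":0},{"wx":0,"wy":0,"wz":0,"tx":0,"ty":0,"tz":-0.8,"hand":0},{"wx":0,"wy":0,"wz":0,"tx":0,"ty":0,"tz":-0.8,"hand":0},{"wx":0,"wy":0,"wz":0,"tx":0,"ty":0,"tz":-0.6,"hand":0},{"wx":0,"wy":0,"wz":0,"tx":0,"ty":0,"tz":0,"hand":0}]'; echo
python3 -m creep '[{"wx":0,"wy":0,"wz":0,"tx":-0.5,"ty":0.06,"tz":0,"hand":0},{"wx":0,"wy":0,"wz":0,"tx":-0.8,"ty":0.06,"tz":0,"hand":0},{"wx":0,"wy":0,"wz":0,"tx":-0.8,"ty":0.06,"tz":0,"hand":0},{"wx":0,"wy":0,"wz":0,"tx":-0.8,"ty":0.06,"tz":0,"hand":0},{"wx":0,"wy":0,"wz":0,"tx":-0.8,"ty":0.06,"tz":0,"hand":0},{"wx":0,"wy":0,"wz":0,"tx":-0.41,"ty":0,"tz":0,"hand":0},{"wx":0,"wy":0,"wz":0,"tx":0,"ty":0,"tz":0,"hand":0},{"wx":0,"wy":0,"wz":0,"tx":0,"ty":0,"tz":0,"hand":0}]'
```

```text
clock: 41.1
tcp_pos: [0.4358, -0.4058, 0.0643]
tcp_rot: [[0.0, -1.0, 0.002], [-1.0, -0.0, -0.002], [0.002, -0.002, -1.0]]
ft_force: [-1.5, -0.1, 6.4]
finger_gap: 0.0509
grasp_force: 61.8

clock: 41.7
tcp_pos: [0.4366, -0.4063, 0.2109]
tcp_rot: [[0.0, -1.0, 0.006], [-1.0, -0.0, -0.004], [0.004, -0.006, -1.0]]
ft_force: [0.0, -1.0, -1.2]
finger_gap: 0.051
grasp_force: 62.8

clock: 42.5
tcp_pos: [0.423, -0.2405, 0.2063]
tcp_rot: [[0.001, -1.0, -0.001], [-1.0, -0.001, 0.0], [-0.0, 0.001, -1.0]]
ft_force: [-0.8, -0.6, -1.2]
finger_gap: 0.0509
grasp_force: 62.8
```

```bash
python3 -m creep '[{"wx":0,"wy":0,"wz":0,"tx":0,"ty":0,"tz":0.5,"hand":0},{"wx":0,"wy":0,"wz":0,"tx":0,"ty":0,"tz":0.3,"hand":0},{"wx":0,"wy":0,"wz":0,"tx":0,"ty":0,"tz":0.08,"hand":0},{"wx":0,"wy":0,"wz":0,"tx":0,"ty":0,"tz":0,"hand":0}]'; echo
python3 -m creep '[{"wx":0,"wy":0,"wz":0,"tx":0,"ty":0,"tz":0.05,"hand":0},{"wx":0,"wy":0,"wz":0,"tx":0,"ty":0,"tz":0,"hand":0}]'
```

```text
clock: 42.9
tcp_pos: [0.4229, -0.2413, 0.171]
tcp_rot: [[-0.001, -1.0, -0.002], [-1.0, 0.001, 0.0], [-0.0, 0.002, -1.0]]
ft_force: [-0.2, -0.1, -1.1]
finger_gap: 0.0508
grasp_force: 62.7

clock: 43.1
tcp_pos: [0.4235, -0.241, 0.1699]
tcp_rot: [[-0.0, -1.0, 0.001], [-1.0, 0.0, -0.0], [0.0, -0.001, -1.0]]
ft_force: [1.6, -0.2, -2.4]
finger_gap: 0.0508
grasp_force: 62.7
```

```bash
python3 -m creep '[{"wx":0,"wy":0,"wz":0,"tx":0,"ty":0,"tz":0.03,"hand":0},{"wx":0,"wy":0,"wz":0,"tx":0,"ty":0,"tz":0,"hand":0}]' | grep -E 'pos|ft'; python3 -m creep '[{"wx":0,"wy":0,"wz":0,"tx":0,"ty":0,"tz":0.03,"hand":0},{"wx":0,"wy":0,"wz":0,"tx":0,"ty":0,"tz":0,"hand":0}]' | grep -E 'pos|ft'
```

```text
tcp_pos: [0.4233, -0.2407, 0.1685]
ft_force: [0.9, 0.5, -1.0]
tcp_pos: [0.4234, -0.241, 0.1681]
ft_force: [-2.6, 0.7, 4.9]
```

```bash
python3 -m creep '[{"wx":0,"wy":0,"wz":0,"tx":0,"ty":0,"tz":0,"hand":0.7},{"wx":0,"wy":0,"wz":0,"tx":0,"ty":0,"tz":0,"hand":1},{"wx":0,"wy":0,"wz":0,"tx":0,"ty":0,"tz":0,"hand":1},{"wx":0,"wy":0,"wz":0,"tx":0,"ty":0,"tz":0,"hand":1},{"wx":0,"wy":0,"wz":0,"tx":0,"ty":0,"tz":0,"hand":1},{"wx":0,"wy":0,"wz":0,"tx":0,"ty":0,"tz":-0.5,"hand":1},{"wx":0,"wy":0,"wz":0,"tx":0,"ty":0,"tz":-0.9,"hand":1},{"wx":0,"wy":0,"wz":0,"tx":0,"ty":0,"tz":-0.9,"hand":1}]'>/dev/null
python3 -m creep '[{"wx":0,"wy":0,"wz":0,"tx":0.68,"ty":-0.562,"tz":0,"hand":1},{"wx":0,"wy":0,"wz":0,"tx":0.68,"ty":-0.562,"tz":0,"hand":1},{"wx":0,"wy":0,"wz":0,"tx":0.68,"ty":-0.562,"tz":0,"hand":1},{"wx":0,"wy":0,"wz":0,"tx":0.68,"ty":-0.562,"tz":0,"hand":1},{"wx":0,"wy":0,"wz":0,"tx":0.68,"ty":-0.562,"tz":0,"hand":1},{"wx":0,"wy":0,"wz":0,"tx":0.68,"ty":-0.562,"tz":0,"hand":1},{"wx":0,"wy":0,"wz":0,"tx":0,"ty":0,"tz":0,"hand":1},{"wx":0,"wy":0,"wz":0,"tx":0,"ty":0,"tz":0,"hand":1}]'
python3 - <<'E'
from h import *
f=eyes.grab_frame('wrist')
P=back(f,np.ones((420,560),bool))
for c,h in(((.423,-.2405),.205),((.558,-.404),.086)):
    t=P[(np.hypot(P[:,0]-c[0],P[:,1]-c[1])<.04)&(P[:,2]>h-.02)&(P[:,2]<h+.01)]
    if len(t)>5: print(len(t),cv2.minEnclosingCircle(t[:,:2].astype(np.float32)),t[:,2].max())
E
```

```text
clock: 45.1
tcp_pos: [0.5583, -0.4043, 0.2574]
tcp_rot: [[-0.001, -1.0, -0.002], [-1.0, 0.001, 0.001], [-0.001, 0.002, -1.0]]
ft_force: [-0.2, 0.2, 0.5]
finger_gap: 0.0853
grasp_force: 0.0
534 ((0.42200228571891785, -0.25736889243125916), 0.0138968201354146) 0.20406265115386243
2303 ((0.5575891137123108, -0.40439149737358093), 0.02657306380569935) 0.08870201925456833
```

Aligned (short shaker at 0.5576, -0.4044). Down, grip and lift.

```bash
python3 -m creep '[{"wx":0,"wy":0,"wz":0,"tx":0,"ty":0,"tz":0.8,"hand":1},{"wx":0,"wy":0,"wz":0,"tx":0,"ty":0,"tz":1,"hand":1},{"wx":0,"wy":0,"wz":0,"tx":0,"ty":0,"tz":1,"hand":1},{"wx":0,"wy":0,"wz":0,"tx":0,"ty":0,"tz":1,"hand":1},{"wx":0,"wy":0,"wz":0,"tx":0,"ty":0,"tz":0.8,"hand":1},{"wx":0,"wy":0,"wz":0,"tx":0,"ty":0,"tz":0.4,"hand":1},{"wx":0,"wy":0,"wz":0,"tx":0,"ty":0,"tz":0.25,"hand":1},{"wx":0,"wy":0,"wz":0,"tx":0,"ty":0,"tz":0,"hand":1}]'; echo
python3 -m creep '[{"wx":0,"wy":0,"wz":0,"tx":0,"ty":0,"tz":0,"hand":0},{"wx":0,"wy":0,"wz":0,"tx":0,"ty":0,"tz":0,"hand":0},{"wx":0,"wy":0,"wz":0,"tx":0,"ty":0,"tz":0,"hand":0},{"wx":0,"wy":0,"wz":0,"tx":0,"ty":0,"tz":0,"hand":0},{"wx":0,"wy":0,"wz":0,"tx":0,"ty":0,"tz":0,"hand":0},{"wx":0,"wy":0,"wz":0,"tx":0,"ty":0,"tz":0,"hand":0},{"wx":0,"wy":0,"wz":0,"tx":0,"ty":0,"tz":0,"hand":0}]'; echo
python3 -m creep '[{"wx":0,"wy":0,"wz":0,"tx":0,"ty":0,"tz":-0.6,"hand":0},{"wx":0,"wy":0,"wz":0,"tx":0,"ty":0,"tz":-0.8,"hand":0},{"wx":0,"wy":0,"wz":0,"tx":0,"ty":0,"tz":-0.8,"hand":0},{"wx":0,"wy":0,"wz":0,"tx":0,"ty":0,"tz":-0.8,"hand":0},{"wx":0,"wy":0,"wz":0,"tx":0,"ty":0,"tz":-0.6,"hand":0},{"wx":0,"wy":0,"wz":0,"tx":0,"ty":0,"tz":0,"hand":0},{"wx":0,"wy":0,"wz":0,"tx":0,"ty":0,"tz":0,"hand":0}]'
```

```text
clock: 45.95
tcp_pos: [0.5576, -0.4032, 0.0491]
tcp_rot: [[0.001, -1.0, -0.001], [-1.0, -0.001, 0.0], [-0.0, 0.001, -1.0]]
ft_force: [-0.1, 0.2, 0.3]
finger_gap: 0.0856
grasp_force: 0.0

clock: 46.65
tcp_pos: [0.5588, -0.4046, 0.0513]
tcp_rot: [[0.0, -1.0, 0.002], [-1.0, -0.0, -0.002], [0.002, -0.002, -1.0]]
ft_force: [-2.1, 1.5, 6.7]
finger_gap: 0.0508
grasp_force: 62.6

clock: 47.35
tcp_pos: [0.5582, -0.4036, 0.193]
tcp_rot: [[-0.0, -1.0, 0.001], [-1.0, 0.0, 0.001], [-0.001, -0.001, -1.0]]
ft_force: [-1.1, 1.3, -1.9]
finger_gap: 0.0509
grasp_force: 62.9
```

```bash
python3 -m creep '[{"wx":0,"wy":0,"wz":0,"tx":-0.45,"ty":-0.23,"tz":0,"hand":0},{"wx":0,"wy":0,"wz":0,"tx":-0.75,"ty":-0.38,"tz":0,"hand":0},{"wx":0,"wy":0,"wz":0,"tx":-0.75,"ty":-0.38,"tz":0,"hand":0},{"wx":0,"wy":0,"wz":0,"tx":-0.75,"ty":-0.38,"tz":0,"hand":0},{"wx":0,"wy":0,"wz":0,"tx":-0.69,"ty":-0.34,"tz":0,"hand":0},{"wx":0,"wy":0,"wz":0,"tx":0,"ty":0,"tz":0,"hand":0},{"wx":0,"wy":0,"wz":0,"tx":0,"ty":0,"tz":0,"hand":0}]'; echo
python3 -m creep '[{"wx":0,"wy":0,"wz":0,"tx":0,"ty":0,"tz":0.5,"hand":0},{"wx":0,"wy":0,"wz":0,"tx":0,"ty":0,"tz":0.3,"hand":0},{"wx":0,"wy":0,"wz":0,"tx":0,"ty":0,"tz":0.08,"hand":0},{"wx":0,"wy":0,"wz":0,"tx":0,"ty":0,"tz":0,"hand":0},{"wx":0,"wy":0,"wz":0,"tx":0,"ty":0,"tz":0,"hand":0}]'
```

```text
clock: 48.05
tcp_pos: [0.6262, -0.2674, 0.1913]
tcp_rot: [[0.001, -1.0, -0.003], [-1.0, -0.001, 0.001], [-0.001, 0.003, -1.0]]
ft_force: [-0.5, 0.2, -2.3]
finger_gap: 0.0512
grasp_force: 62.9

clock: 48.55
tcp_pos: [0.6267, -0.2689, 0.1586]
tcp_rot: [[-0.0, -1.0, 0.001], [-1.0, 0.0, -0.001], [0.001, -0.001, -1.0]]
ft_force: [0.2, 0.1, -0.7]
finger_gap: 0.051
grasp_force: 62.9
```

```bash
python3 -m creep '[{"wx":0,"wy":0,"wz":0,"tx":0,"ty":0,"tz":0.06,"hand":0},{"wx":0,"wy":0,"wz":0,"tx":0,"ty":0,"tz":0,"hand":0}]' | grep -E 'pos|ft'; python3 -m creep '[{"wx":0,"wy":0,"wz":0,"tx":0,"ty":0,"tz":0.03,"hand":0},{"wx":0,"wy":0,"wz":0,"tx":0,"ty":0,"tz":0,"hand":0}]' | grep -E 'pos|ft'
```

```text
tcp_pos: [0.6266, -0.2683, 0.1557]
ft_force: [-0.4, 0.3, -2.2]
tcp_pos: [0.6267, -0.2684, 0.1552]
ft_force: [-1.3, 0.6, 1.9]
```

Touching. One more small step, then release, rise and move clear.

```bash
python3 -m creep '[{"wx":0,"wy":0,"wz":0,"tx":0,"ty":0,"tz":0.02,"hand":0},{"wx":0,"wy":0,"wz":0,"tx":0,"ty":0,"tz":0,"hand":0.7},{"wx":0,"wy":0,"wz":0,"tx":0,"ty":0,"tz":0,"hand":1},{"wx":0,"wy":0,"wz":0,"tx":0,"ty":0,"tz":0,"hand":1},{"wx":0,"wy":0,"wz":0,"tx":0,"ty":0,"tz":0,"hand":1},{"wx":0,"wy":0,"wz":0,"tx":0,"ty":0,"tz":0,"hand":1},{"wx":0,"wy":0,"wz":0,"tx":0,"ty":0,"tz":-0.5,"hand":1},{"wx":0,"wy":0,"wz":0,"tx":0,"ty":0,"tz":-0.9,"hand":1}]' >/dev/null
python3 -m creep '[{"wx":0,"wy":0,"wz":0,"tx":0,"ty":0,"tz":-1,"hand":1},{"wx":0,"wy":0,"wz":0,"tx":0,"ty":0,"tz":-1,"hand":1},{"wx":0,"wy":0,"wz":0,"tx":0,"ty":0.9,"tz":-0.5,"hand":1},{"wx":0,"wy":0,"wz":0,"tx":0,"ty":1,"tz":0,"hand":1},{"wx":0,"wy":0,"wz":0,"tx":0,"ty":1,"tz":0,"hand":1},{"wx":0,"wy":0,"wz":0,"tx":0,"ty":0.8,"tz":0,"hand":1},{"wx":0,"wy":0,"wz":0,"tx":0,"ty":0,"tz":0,"hand":1},{"wx":0,"wy":0,"wz":0,"tx":0,"ty":0,"tz":0,"hand":1}]'
python3 - <<'E'
from h import *
for c in('scene','wrist'):
    f=eyes.grab_frame(c); save(f,'f_'+c+'.png')
    P=back(f,np.ones((420,560),bool))
    for p,h in(((.423,-.2405),.205),((.626,-.2685),.19)):
        t=P[(np.hypot(P[:,0]-p[0],P[:,1]-p[1])<.04)&(P[:,2]>h-.02)&(P[:,2]<h+.01)]
        if len(t)>5: print(c,len(t),cv2.minEnclosingCircle(t[:,:2].astype(np.float32)),t[:,2].max())
    q=P[(abs(P[:,0]-.521)<.025)&(abs(P[:,1]+.24)<.055)&(P[:,2]>.125)&(P[:,2]<.15)]
    print('handle',len(q),np.median(q[:,2]),cv2.minAreaRect(q[:,:2].astype(np.float32)*1000))
    for n in('lidded_cup','open_cup','empty_dish','greens_dish'): print(n,[(np.round(d['centre'],3).tolist(),round(d['confidence'],2)) for d in eyes.tip_of(n,f)][:2])
a=cv2.imread('pics/f_scene.png')[100:400,100:500];b=cv2.imread('pics/f_wrist.png')
cv2.imwrite('pics/f.png',np.hstack([a,cv2.resize(b,(400,300))]))
E
```

```text
clock: 50.55
tcp_pos: [0.4781, -0.2684, 0.3104]
tcp_rot: [[-0.0, -1.0, 0.001], [-1.0, 0.0, -0.0], [0.0, -0.001, -1.0]]
ft_force: [0.8, -0.0, 0.2]
finger_gap: 0.0853
grasp_force: 0.0
scene 595 ((0.4215107560157776, -0.23916955292224884), 0.027102135121822357) 0.20806176131815568
scene 464 ((0.6256923675537109, -0.26821640133857727), 0.02761077880859375) 0.19300561146326156
handle 396 0.13401730924636934 ((522.086669921875, -239.9763641357422), (22.361982345581055, 89.44017791748047), 1.050268292427063)
lidded_cup [([0.582, 0.251, 0.017], 0.7)]
open_cup []
empty_dish [([0.576, 0.249, 0.013], 0.83)]
greens_dish [([0.424, 0.251, 0.01], 0.91)]
wrist 3376 ((0.42261189222335815, -0.24086575210094452), 0.026461835950613022) 0.20745600654728868
wrist 3534 ((0.6247527003288269, -0.26821577548980713), 0.026740102097392082) 0.19238747152386104
handle 1753 0.13444180422659702 ((521.3578491210938, -241.38726806640625), (20.20743179321289, 88.44852447509766), 1.379714012145996)
lidded_cup []
open_cup []
empty_dish []
greens_dish []
```

View pics/f.png

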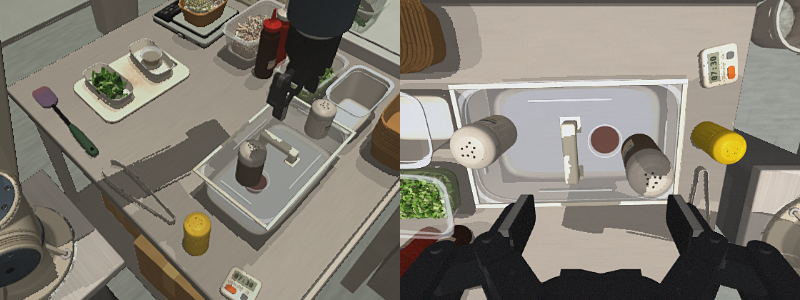

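The final view shows both shakers upright on the seated cover at their starting spots, at (252,160) and (320,118). The cup is in the dish at (150,57), and the red cup is still in the tub. Handing in.

```bash
python3 -c "
from bench import arm
print(arm.finish_job())"
```

```text
the job is handed in; nothing more can be done
None
```

The job is done and handed in at about 51 s: the lidded cup is upright in the empty dish, the cover is fully seated on the tub, and both shakers are upright within about 1 mm of where they started.

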